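Empty the fuse strip into the jar and screw the lid on

TASK

Slide the fuse box's clear guard fully open, pull every fuse that is there out of the sprung clips and put them all in the open jar. Then set the lid level on the jar, turn it back until it drops at the thread start and screw it clockwise fully tight; let it go, and slide the guard fully shut again. Leave the other things on the table where they are.

Things in the scene. Friction and masses are not known exactly. Their poses are not given: they have to be found in the camera images.
- fuse_box: Fixed grey open-topped box 232 mm long (its y), 110 mm wide (its x); side rails run on to x = +150 mm; sides 53 mm high, front wall 40 mm, inside floor at 10 mm. Origin: under the clip strip's centre at table level, z up, x away from the robot at yaw 0. Four clip places on x = 0 at y = -81, -27, +27, +81 mm, some empty. 51 mm free from the fuse line to the front wall, 45 mm to the open guard.
- strip (a point): Middle of the clip strip at the height of the fuse centres (26 mm above the table); axes as the fuse box. A fuse lies along y. Sprung brass jaws up to 37 mm high hold its end caps from 15 to 22 mm either side of its centre, their lips snapped over the caps: a pull of about 10 N straight up frees it. The 24 mm between the jaw pairs is clear down to the box floor for fingers.
- guard (a joint): Slide of the clear guard plate that covers the strip: 0 m = shut over the fuses, 0.10 m = fully open; it slides along +x of the fuse box (away from the robot) against about 1.5 N of friction and stays where it is left.
- guard_grip (a point): Centre of the black grip bar on the guard: 12 mm thick along the fuse box's x, 44 mm long along its y, 20 mm high, standing on the 4 mm clear plate whose top is 48.5 mm above the table; the bar's top is 68.5 mm above the table. It stands at x = -20 mm of the fuse box when shut and moves with the guard; axes as the fuse box.
- fuse_1: Fuse, 44 mm long, 30 g: a square white ceramic body 11 x 11 x 24 mm between round steel caps of 12 mm diameter and 10 mm length. Origin at its centre, y along its length. Absent in some runs.
- fuse_2: Fuse, 44 mm long, 30 g: a square white ceramic body 11 x 11 x 24 mm between round steel caps of 12 mm diameter and 10 mm length. Origin at its centre, y along its length. Absent in some runs.
- fuse_3: Fuse, 44 mm long, 30 g: a square white ceramic body 11 x 11 x 24 mm between round steel caps of 12 mm diameter and 10 mm length. Origin at its centre, y along its length. Absent in some runs.
- fuse_4: Fuse, 44 mm long, 30 g: a square white ceramic body 11 x 11 x 24 mm between round steel caps of 12 mm diameter and 10 mm length. Origin at its centre, y along its length. Absent in some runs.
- jar: Fixed clear plastic jar in a round steel foot (94 mm across, 15 mm high); 80 mm high, body 83 mm across, open at the top. Origin: centre of the underside, z up. Three equal thread ridges (2.5 mm high, 3.5 mm deep) outside the neck, a right-handed thread: they start 4 mm below the rim at angles 0, +120, -120 deg from the jar's x axis and run down clockwise seen from above, 6.5 mm per 120 deg.
- jar_mouth (a point): Centre of the jar's mouth at the level of the rim, 80 mm above the table; axes as the jar. Bore of the mouth 57 mm, neck 62 mm outside, 69 mm over the ridges; inside, the jar is 74 mm wide and its floor is 12 mm above the table. Tall equipment (up to 0.35 m) stands beyond x = 0.62 m between y = -0.25 and +0.1 m: carry things past in front of it.
- jar_home_1 (a point): Point 36 mm from the jar's axis, 66 mm above the table, above one of three small bright marks on the foot, each 1.2 rad clockwise of a thread start: the tight lid's pointer stands over one of the three. Stops allow at most about 0.35 rad past them. Axes as the jar.
- jar_home_2 (a point): Point 36 mm from the jar's axis, 66 mm above the table, above one of three small bright marks on the foot, each 1.2 rad clockwise of a thread start: the tight lid's pointer stands over one of the three. Stops allow at most about 0.35 rad past them. Axes as the jar.
- jar_home_3 (a point): Point 36 mm from the jar's axis, 66 mm above the table, above one of three small bright marks on the foot, each 1.2 rad clockwise of a thread start: the tight lid's pointer stands over one of the three. Stops allow at most about 0.35 rad past them. Axes as the jar.
- lid: Black screw lid, 78 mm across, 60 g, at first lying on the table open side down. Origin: centre of the skirt's lower edge, z up. Skirt 14 mm deep inside; top face at z = 17 mm; on it a grip bar 14 mm thick (lid's y), 46 mm long (lid's x), z = 17 to 37 mm. Inside the skirt three lugs 8 mm wide at angles 0, +120, -120 deg from its x axis; about 1.5 mm play on the jar's neck.
- lid_pointer (a point): Bright mark on the lid's +x side, above a lug, 36 mm from the axis; point at the skirt's edge; axes as the lid. Resting on the ridges the lid's origin is 70 to 76 mm above the table. Turned counter-clockwise until its lugs are 0.13 to 0.3 rad past the thread starts it drops to about 69 mm; then 1.2 to 1.4 rad clockwise draws it down to 66 mm, where it goes stiff.
- solder_wick: Bystander: yellow flat spool 43 mm across, 12 mm high, origin at its underside.
- nine_volt: Bystander: small block battery 27 x 48 x 18 mm lying flat, origin at its underside.
- flux_tin: Bystander: flat round tin 52 mm across, 22 mm high, origin at its underside.
- heatsink: Bystander: black finned heat sink 36 x 50 x 25 mm, origin at its underside.
- relay: Bystander: blue relay block 22 x 28 x 25 mm, origin at its underside.
- tape_black: Bystander: roll of black tape 62 mm across, 19 mm high, lying flat, origin at its underside.

How it is judged (in metres and radians):
On the way, in this order (a step that is already met when the one before it is completed fails the run):
1. the guard is slid fully open (value of joint guard above 0.09 m), for 0.2 s.
2. every fuse is in the jar (horizontal distance between each of fuse_1, fuse_2, fuse_3, fuse_4 and jar below 0.036 m and z of fuse_1 in the frame of jar between 0 and 0.065 m and z of fuse_2 in the frame of jar between 0 and 0.065 m and z of fuse_3 in the frame of jar between 0 and 0.065 m and z of fuse_4 in the frame of jar between 0 and 0.065 m), for 0.2 s.
3. the lid sits level on the jar, dropped in at the thread start (horizontal distance between lid and jar below 0.004 m and angle between lid's own z axis and vertical below 0.05 rad and z of lid in the frame of jar below 0.0696 m), for 0.2 s.
4. the lid is screwed tight (horizontal distance between lid and jar below 0.004 m and angle between lid's own z axis and vertical below 0.05 rad and z of lid in the frame of jar between 0.064 and 0.067 m and (horizontal distance between lid_pointer and jar_home_1 below 0.011 m or horizontal distance between lid_pointer and jar_home_2 below 0.011 m or horizontal distance between lid_pointer and jar_home_3 below 0.011 m)), for 0.2 s.
At the end, for the whole second after the job is handed in: All fuses inside the jar; lid on it, centred to 4 mm, level to 0.05 rad, skirt edge at most 67 mm above the jar's underside, pointer within 11 mm of a tight mark, at rest; guard within 5 mm of shut (all of step 2 and all of step 4 and value of joint guard below 0.005 m and linear speed of lid below 0.02 m/s); the robot touches nothing.
It fails at once if a bystander is moved by more than 3 cm (distance of any of solder_wick, nine_volt, flux_tin, heatsink, relay, tape_black from where it was at the start of the episode above 0.03 m).
Of fuse_1, fuse_2, fuse_3, fuse_4 only 3 to 4 are there at a start; the rules pass over those that are not, and their reading is None.
At some moment in a run one of lid may be knocked a few centimetres aside while the robot is not near it.
Once in a run the grip may slacken for a moment while it holds something.
It also fails if it takes over 208 s, if anything falls off the work surface, if the arm or the gripper's body presses on something with over 40 N, if the wrist force passes 120 N, or if a joint passes its speed limit or range.

ROBOT

A 6-joint arm with a two-finger parallel gripper is mounted at the origin on a cart in front of the work surface, level with it; the furniture and walls round the work are solid. World frame = base frame: x ahead of the robot, y to its left, z up, the work surface at z = 0. Lengths are in mm, angles in rad, forces in N, time in s.
With the tool pointing down it reaches from about 350 to 975 mm from the base axis. Payload 7.1 kg.
Tool frame: the origin (TCP) lies between the finger pads; the fingertips stand 17 mm ahead of it and the grasp point (between the pads) lies 2 mm behind it; z points along the fingers, y is the line along which they close (so a half turn about z gives the same grasp; the last joint's range is limited). The gripper opens to 88 mm and grips with 3 to 60 N. Pads are 20 mm wide; open, the fingers measure 115 mm over their backs; the gripper's body (75 mm by 178 mm) begins 61 mm behind the grasp point.
Start: joints at [1.283, 0.423, 1.63, -0, 1.089, -0.019], TCP at [165.953, 602.548, 239.675] pointing down, gripper open.
Joint ranges: [-3, 3], [-0.9, 2.11], [0.09, 2.58], [-1.31, 4.45], [0.11, 2.69], [-2.54, 2.54]. Speed limits (rad/s): [2.39, 2.39, 3.01, 3.14, 3.14, 3.14].

INTERFACE

Orientations are given as a rotation vector (axis times angle).
In Python, from workcell import ctrl, camrig, close_job gives the robot as it stands (ctrl), with the cameras (camrig) and the job as plain functions.
- The arm moves only by the shell command python3 jog.py 'ROWS' [OPENING]. ROWS is a JSON list of rows, 1 to 5 of them, each an object with the fields dx, dy, dz (the shift in mm), drx, dry, drz (a rotation vector in rad); a field left out counts as zero; each row shifts and turns the commanded pose from where the row before left it, along the tool's axes as they then stand; what a row does not reach is not made up. A row lasts 1/12 s, in which the tool goes at most 41.7 mm and 0.125 rad, less where a joint would pass 70% of its speed; a pose out of reach is approached as far as the arm can. OPENING is the finger opening in mm, set as the command begins (- or left out keeps the last). The fingers move at their own pace and stop on an object; the grip force is fixed at half the most. Time passes only in rows, so rows that do not move let the fingers close. It prints the time, the measured TCP pose, the force, the opening and the grip force at its end. Input that does not fit is refused with a message, and nothing moves.
- ctrl.get_obs(): the state, without advancing time (a new reading comes with each control period).
- camrig.get_image(name): name is "scene" or "top" or "wrist"; returns a dict with "img" (420x560x3 uint8, red, green, blue), "fx", "fy", "cx", "cy" (pixels), "R" (3x3) and "t" (3): a world point X has camera coordinates R X + t. Camera axes: x right, y down, z forward; pixel columns grow to the right and rows downward; lengths in mm; the calibration is good to about 2 mm. A picture is of the moment at which its call begins. There is no depth.
- close_job(): hands the job in; it is judged then, once.
The state is a dict: "t": time; "qpos": joint angles; "qvel": joint speeds; "joint_torque": joint torques, N m; "ee_pos": TCP position; "orientation": TCP orientation; "ft_force": force on the tool from outside, world axes, zero at the start; "moment": the same for the moment, N m; "width": finger opening in mm; "grasp_force": force on a finger pad.
Only numpy, scipy, OpenCV 4.12 (cv2) and the standard library are available. Lean on these libraries where they do the work, as an engineer would, in place of code of your own. Each camera call takes 0.05 s, during which the arm holds its last target. There are 200 camera calls.

## Working session

There is one attempt and no reset: what is moved stays moved. The work goes in short steps, Python scripts to look and compute and a shell command to move; the robot and the scene stay as the last step left them, time stands still between calls to the robot, and variables do not carry over. Pictures are saved under pics/ and viewed, at most 14 in all, crops included, and the job is handed in when it is done.

```bash
ls; mkdir -p pics; cat > h.py <<'E'
import numpy as np, cv2
from workcell import ctrl, camrig, close_job
from scipy.spatial.transform import Rotation as Rn
def shot(n,f=None):
    d=camrig.get_image(n)
    d['R']=np.array(d['R']);d['t']=np.array(d['t'])
    if f: cv2.imwrite('pics/'+f,cv2.cvtColor(d['img'],cv2.COLOR_RGB2BGR))
    return d
def ray(d,u,v):
    r=d['R'].T@np.array([(u-d['cx'])/d['fx'],(v-d['cy'])/d['fy'],1.]);return -d['R'].T@d['t'],r/np.linalg.norm(r)
def onz(d,u,v,z):
    o,r=ray(d,u,v);return o+r*(z-o[2])/r[2]
def two(a,ua,b,ub):
    o1,r1=ray(a,*ua);o2,r2=ray(b,*ub)
    s=np.linalg.lstsq(np.c_[r1,-r2],o2-o1,rcond=None)[0]
    p,q=o1+s[0]*r1,o2+s[1]*r2
    return (p+q)/2,np.linalg.norm(p-q)
def proj(d,X):
    c=d['R']@np.array(X,float)+d['t'];return d['cx']+d['fx']*c[0]/c[2],d['cy']+d['fy']*c[1]/c[2]
def rot(o): return Rn.from_rotvec(o['orientation'])
def to(x):  # tool-axes displacement
    o=ctrl.get_obs();R=rot(o).as_matrix();return np.round(R.T@(np.array(x)-o['ee_pos']),1),np.round(R,3).tolist()
E
python3 - <<'E'
from h import *
o=ctrl.get_obs();print(o);print(rot(o).as_matrix().round(3))
for n in("scene","top","wrist"):
    d=shot(n,n+'0.png');print(n,d['fx'],d['cx'],d['cy'],(-d['R'].T@d['t']).round(),d['R'].round(2).tolist())
E
```

```text
jog.py
pics
workcell.py
{'t': 0.0, 'qpos': array([ 1.28297943e+00,  4.23857573e-01,  1.63068036e+00, -1.60745900e-06,
        1.08861203e+00, -1.90029526e-02]), 'qvel': array([-0.00066679,  0.00087338, -0.00170198, -0.00100273,  0.00097404,
        0.00080099]), 'joint_torque': array([-9.49722453e-04, -5.44611132e+01, -2.73669076e+01,  6.43547857e-02,
        2.26837385e-02, -1.22654583e-04]), 'ee_pos': array([165.81878563, 602.04959262, 238.89502374]), 'orientation': array([-4.20948766e-01, -3.11302335e+00,  2.41764668e-03]), 'ft_force': array([-0.07642126,  0.65722914,  0.67249426]), 'moment': array([-0.03293661, -0.00847635, -0.04424612]), 'grasp_force': 0.0, 'width': 88.13052698878248}
[[-0.964  0.266 -0.   ]
 [ 0.266  0.964 -0.001]
 [ 0.    -0.002 -1.   ]]
scene 405.4713534738013 283.17684149383285 207.50745613891294 [-408. -465.  913.] [[0.5, -0.87, -0.02], [-0.56, -0.3, -0.77], [0.66, 0.4, -0.63]]
top 524.1139906832518 283.4542886979563 215.09475974995036 [ 198.   39. 1521.] [[0.02, -1.0, 0.0], [-0.99, -0.02, -0.17], [0.17, 0.0, -0.99]]
wrist 312.6580728922466 281.9292810882603 212.0074562697251 [102. 620. 384.] [[0.27, 0.96, -0.0], [0.94, -0.26, 0.24], [0.23, -0.07, -0.97]]
```

View pics/top0.png

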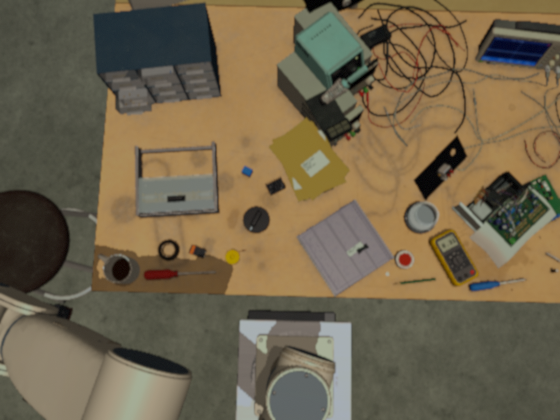

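View pics/scene0.png

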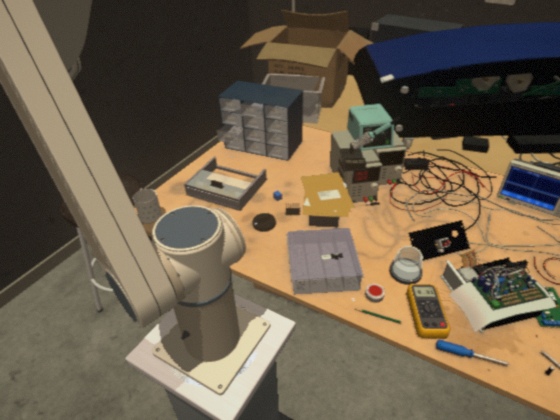

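```bash
python3 - <<'E'
from h import *
t=shot('top')
for n,u,v,z in [('grip',177,198,68),('boxctr',177,195,26),('lid',256,219,30),('jar',422,213,80),('relay',247,171,20),('hs',275,186,20),('flux?',404,259,20),('tape',168,249,15),('9v',197,251,15),('wick',233,256,10),('FL',138,215,50),('FR',217,213,50),('BL',137,147,50),('BR',215,147,50)]:
    print(n,onz(t,u,v,z).round())
i=cv2.cvtColor(t['img'],cv2.COLOR_RGB2BGR)
cv2.imwrite('pics/a.png',np.hstack([cv2.resize(i[130:270,100:300],(800,560),interpolation=cv2.INTER_CUBIC)]))
E
```

```text
(no output)
```

View pics/a.png

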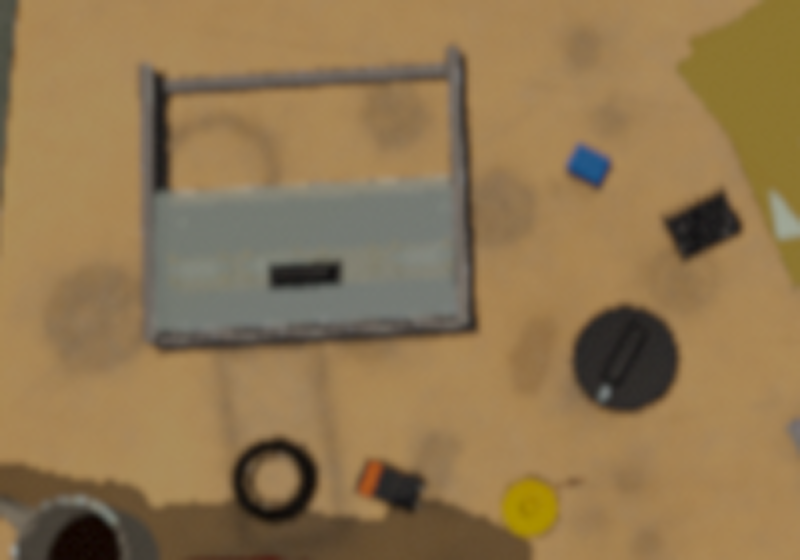

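```bash

python3 jog.py '[{"drz":0.125}, {"drz":0.125}, {"drz":0.125}, {"drz":0.125}, {"drz":0.125}]'
python3 jog.py '[{"drz":0.125}, {"drz":0.125}, {"drz":0.125}, {"drz":0.125}, {"drz":0.125}]'
python3 jog.py '[{"dx":-25, "dy":30, "dz":-10}, {"dx":-25, "dy":30, "dz":-10}, {"dx":-25, "dy":35, "dz":-10}, {"dx":-25, "dy":35, "dz":-10}, {"dx":-25, "dy":35, "dz":-10}]'
python3 jog.py '[{"dx":-25, "dy":30, "dz":-10}, {"dx":-25, "dy":30}, {"dx":-25, "dy":30}, {"dx":-25, "dy":30}, {"dx":-25, "dy":30}]'
python3 jog.py '[{}, {}]'
python3 - <<'E'
from h import *
o=ctrl.get_obs();print(o['ee_pos'],rot(o).as_matrix().round(3).tolist(),o['qpos'].round(2))
d=shot('wrist','w1.png');print((-d['R'].T@d['t']).round())
E
```

```text
t: 0.62
ee_pos: [165.9, 602.4, 239.5]
orientation: [1.366, 2.829, -0.001]
ft_force: [-0.4, -0.5, 0.7]
width: 87.4
grasp_force: 0.0
t: 1.03
ee_pos: [165.9, 602.4, 239.4]
orientation: [2.17, 2.272, -0.001]
ft_force: [-0.0, 0.2, -0.2]
width: 87.8
grasp_force: 0.0
t: 1.45
ee_pos: [332.2, 489.0, 288.4]
orientation: [2.162, 2.279, -0.0]
ft_force: [1.1, 1.0, -0.3]
width: 87.9
grasp_force: 0.0
t: 1.87
ee_pos: [488.7, 371.7, 298.1]
orientation: [-2.163, -2.278, -0.0]
ft_force: [-0.1, 0.7, -0.1]
width: 88.1
grasp_force: 0.0
t: 2.03
ee_pos: [488.7, 371.7, 297.6]
orientation: [-2.167, -2.274, 0.001]
ft_force: [-0.6, 0.7, -0.1]
width: 87.8
grasp_force: 0.0
[488.69759682 371.69964598 297.63071709] [[-0.048, 0.999, -0.0], [0.999, 0.048, -0.0], [-0.0, -0.0, -1.0]] [0.63 0.35 1.6  0.   1.19 0.58]
[486. 438. 443.]
```

View pics/w1.png

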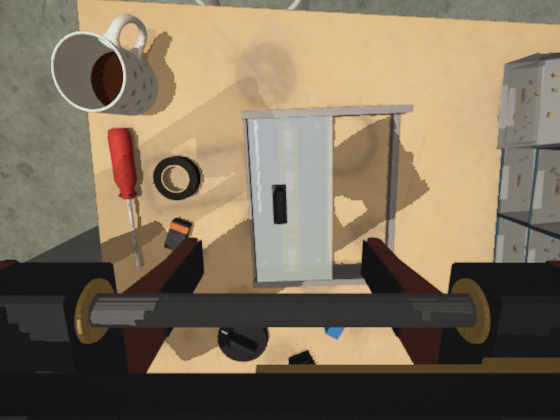

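```bash
cat >> h.py <<'E'
def dark(d,X,r=40,th=60):
    u,v=proj(d,X);u,v=int(u),int(v)
    g=d['img'].max(2);m=np.zeros_like(g);s=np.s_[max(v-r,0):v+r,max(u-r,0):u+r];m[s]=(g[s]<th)*255
    n,l,st,c=cv2.connectedComponentsWithStats(m);k=1+np.argmax(st[1:,4]);pts=np.argwhere(l==k)[:,::-1].astype(np.float32)
    return c[k],cv2.minAreaRect(pts)
E
cat > bar.py <<'E'
from h import *
import pickle,sys
b=shot('wrist');
try: a=pickle.load(open('last.pkl','rb'))
except Exception: a=None
pickle.dump(b,open('last.pkl','wb'))
G=eval(sys.argv[1])
c,r=dark(b,G);print(c,r,onz(b,*c,60))
if a: c2,r2=dark(a,G);print('tri',two(a,c2,b,c))
E
python3 bar.py [483,343,66]
python3 jog.py '[{"dx":-15, "dz":20}, {"dx":-15, "dz":20}, {"dx":-10, "dz":20}, {"dx":-10, "dz":20}, {}]'
python3 bar.py [483,343,66]
python3 -c "
from h import *
print(ctrl.get_obs()['ee_pos'])"
```

```text
[280.26855895 204.94759825] ((280.0, 205.0), (38.0, 12.0), 90.0) [486.60679793 351.43094277  60.        ]
t: 2.55
ee_pos: [486.6, 321.8, 214.3]
orientation: [-2.16, -2.279, 0.011]
ft_force: [-0.6, -0.4, -1.0]
width: 87.8
grasp_force: 0.0
[284.66378066 176.51082251] ((284.2214660644531, 174.4152374267578), (47.036338806152344, 16.731048583984375), 88.49256896972656) [487.10747605 347.16017516  60.        ]
tri (array([487.24107977, 340.73726806,  13.05310629]), np.float64(0.7166160473166487))
[487.78031294 323.1238611  216.39249364]
```

```bash

python3 jog.py '[{}, {}]' >/dev/null
python3 - <<'E'
from h import *
G=[486,347,66]
b=shot('wrist','w2.png');t=shot('top');s=shot('scene')
for d in(t,s): print(proj(d,G),dark(d,G,12,70))
c,_=dark(b,G);print(c,_,[onz(b,*c,z).round(1) for z in(50,60,68)])
for d in (t,s): print('tri',two(d,dark(d,G,12,70)[0],b,c))
print('ts',two(t,dark(t,G,12,70)[0],s,dark(s,G,12,70)[0]))
print(ctrl.get_obs()['ee_pos'],dark(b,G,40,40),dark(b,G,40,25))
E
```

```text
Traceback (most recent call last):
  File "h.py", line 26, in dark
    n,l,st,c=cv2.connectedComponentsWithStats(m);k=1+np.argmax(st[1:,4]);pts=np.argwhere(l==k)[:,::-1].astype(np.float32)
                                                     ~~~~~~~~~^^^^^^^^^^
ValueError: attempt to get argmax of an empty sequence
```

View pics/w2.png

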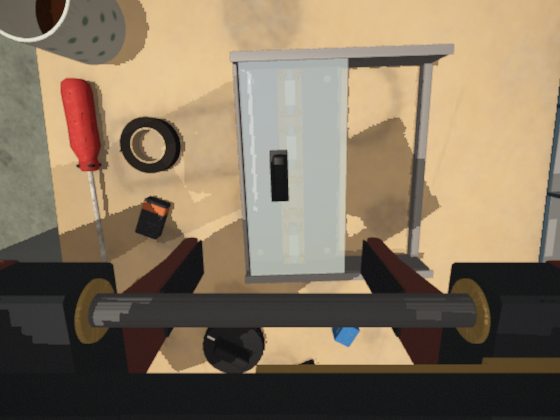

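```bash

python3 - <<'E'
from h import *
G=[486,347,66]
b=shot('wrist');t=shot('top');s=shot('scene')
for d,n in((t,'top0'),(s,'scene0')): d['img']=cv2.imread(f'pics/{n}.png')
c,r=dark(b,G,45,45);print(c,r,[onz(b,*c,z).round(1) for z in(50,60,68)])
for d in (t,s): 
    ct,rt=dark(d,G,12,75);print(proj(d,G),ct,rt,onz(d,*ct,60).round(1),'tri',two(d,ct,b,c))
# box rails by edges: measured corners wrist
for p in [(232,57),(452,49),(247,276),(428,274)]: print(p,onz(b,*p,53).round(1))
E
```

```text
[279.31811024 179.28188976] ((279.0, 176.5), (45.0, 16.0), 90.0) [array([487.2, 345.4,  50. ]), array([487.1, 346.8,  60. ]), array([487.1, 347.9,  68. ])]
(np.float64(175.95058305424124), np.float64(197.09225206596605)) [175.68131868 198.31868132] ((176.0, 198.5), (5.0, 16.0), 90.0) [483.6 348.8  60. ] tri (array([485.36414805, 347.82240589,  60.29709111]), np.float64(4.059962038066379))
(np.float64(216.93548091593874), np.float64(182.71782348003174)) [216.61702128 184.04255319] ((216.80001831054688, 184.10000610351562), (11.067971229553223, 4.110960960388184), 18.434947967529297) [485.2 348.8  60. ] tri (array([486.1528845 , 347.78082349,  60.21355703]), np.float64(2.744848883463935))
(232, 57) [438.3 455.6  53. ]
(452, 49) [638.  472.9  53. ]
(247, 276) [457.6 239.   53. ]
(428, 274) [653.  251.5  53. ]
```

```bash

python3 jog.py '[{"dx":12, "dz":25, "drz":-0.03}, {"dx":12, "dz":25}, {"dz":25}, {"dz":25}, {"dz":20}]' 44 >/dev/null
python3 jog.py '[{"dz":15}, {"dz":12}, {}, {}]'
python3 jog.py '[{}, {}, {}, {}, {}]' 4
```

```text
t: 3.82
ee_pos: [488.4, 347.1, 70.8]
orientation: [-2.129, -2.31, 0.001]
ft_force: [0.3, 0.1, 0.3]
width: 44.1
grasp_force: 0.0
t: 4.23
ee_pos: [488.5, 347.3, 71.6]
orientation: [2.128, 2.311, 0.001]
ft_force: [-1.6, -0.6, 1.0]
width: 14.2
grasp_force: 0.7
```

```bash

python3 jog.py '[{}, {}, {}, {"dy":6}, {"dy":10}]' 4
python3 jog.py '[{"dy":12}, {"dy":12}, {"dy":12}, {"dy":12}, {"dy":12}]'
python3 jog.py '[{"dy":12}, {"dy":12}, {"dy":3}, {}, {}]'
```

```text
t: 4.65
ee_pos: [503.8, 348.6, 71.5]
orientation: [-2.128, -2.311, 0.001]
ft_force: [-1.0, -0.3, 4.0]
width: 12.1
grasp_force: 30.0
t: 5.07
ee_pos: [564.9, 353.8, 71.5]
orientation: [-2.128, -2.311, -0.001]
ft_force: [-2.6, 1.0, 4.4]
width: 12.1
grasp_force: 30.0
t: 5.48
ee_pos: [580.4, 354.5, 70.5]
orientation: [-2.121, -2.301, 0.03]
ft_force: [-38.3, -0.2, 29.0]
width: 12.0
grasp_force: 30.0
```

```bash

python3 jog.py '[{"dy":-4}, {"dy":-3}, {}, {}]'
python3 jog.py '[{}, {}, {}, {}]' 30
python3 jog.py '[{"dz":-15}, {"dz":-25}, {"dx":-15, "dy":-20, "dz":-30}, {"dx":-15, "dy":-30, "dz":-30}, {"dy":-20, "dz":-20}]'
python3 jog.py '[{}, {}]'
python3 - <<'E'
from h import *
b=shot('wrist','w3.png')
print(ctrl.get_obs()['ee_pos'])
E
```

```text
t: 5.82
ee_pos: [580.0, 354.5, 70.6]
orientation: [-2.126, -2.308, 0.012]
ft_force: [-14.9, -1.1, 11.6]
width: 11.6
grasp_force: 30.0
t: 6.15
ee_pos: [584.5, 355.1, 70.9]
orientation: [2.129, 2.31, 0.001]
ft_force: [-0.4, -0.3, -0.6]
width: 29.7
grasp_force: 0.0
t: 6.57
ee_pos: [518.4, 319.0, 191.6]
orientation: [2.13, 2.309, 0.002]
ft_force: [0.1, 0.8, 0.5]
width: 29.8
grasp_force: 0.0
t: 6.73
ee_pos: [519.5, 321.2, 191.3]
orientation: [2.127, 2.31, 0.006]
ft_force: [-0.5, -0.1, -0.0]
width: 29.9
grasp_force: 0.0
[519.62589184 321.07087553 189.93912164]
```

View pics/w3.png

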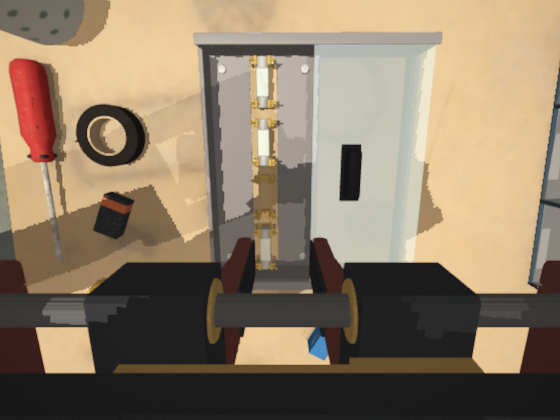

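```bash
cat > fz.py <<'E'
from h import *
def fuses(b):
    i=b['img'].astype(int);m=((i.min(2)>185)&(i.max(2)-i.min(2)<40)).astype(np.uint8)
    n,l,st,c=cv2.connectedComponentsWithStats(m);out=[]
    for k in range(1,n):
        if st[k,4]>60: out.append((c[k],st[k]))
    return out
if __name__=='__main__':
    b=shot('wrist');print(ctrl.get_obs()['ee_pos'].round(1))
    for c,s in fuses(b): print(c.round(1),s,onz(b,*c,30).round(1))
    c,r=dark(b,onz(b,350,172,60),40,45);print('bar',c,r,onz(b,*c,60).round(1))
E
python3 fz.py
python3 jog.py '[{"dx":20}, {"dx":20}, {"dx":20}, {"dx":10}, {}]'>/dev/null
python3 jog.py '[{}, {}]'>/dev/null
python3 fz.py
```

```text
[519.6 321.  188.9]
[416.3 157. ] [ 398   44   39  218 3383] [645.9 375.7  30. ]
[326.7 117.6] [ 313   54   38  170 2695] [555.4 404.7  30. ]
[261.9  79.1] [256  56  12  50 413] [492.7 433.3  30. ]
[355.3  92.2] [350  84  11  17  67] [579.  429.1  30. ]
[262.9 141.8] [258 119  11  46 345] [497.4 377.8  30. ]
bar [350.72596154 171.925     ] ((350.87939453125, 172.0151824951172), (19.26459503173828, 54.716251373291016), 2.2906100749969482) [577.7 359.2  60. ]
[513.2 389.4 188.2]
[4. 7.] [  0   0   9  17 121] [261.5 540.4  30. ]
[61.8 18.4] [ 56   9  11  18 119] [310.1 535.7  30. ]
[13.1 64.2] [  0  17  22  91 297] [263.5 495.2  30. ]
[414.7 193.2] [ 401  129   29  133 2177] [642.7 409.   30. ]
[338.3 181.3] [ 314  130   61  125 4869] [566.3 414.5  30. ]
[264.2 154.7] [259 145  11  21 215] [492.5 434.1  30. ]Traceback (most recent call last):
  File "fz.py", line 11, in <module>
    c,r=dark(b,onz(b,350,172,60),40,45);print('bar',c,r,onz(b,*c,60).round(1))
        ~~~~^^^^^^^^^^^^^^^^^^^^^^^^^^^
  File "h.py", line 26, in dark
    n,l,st,c=cv2.connectedComponentsWithStats(m);k=1+np.argmax(st[1:,4]);pts=np.argwhere(l==k)[:,::-1].astype(np.float32)
                                                     ~~~~~~~~~^^^^^^^^^^
    return _wrapfunc(a, 'argmax', axis=axis, out=out, **kwds)
    return bound(*args, **kwds)
ValueError: attempt to get argmax of an empty sequence
```

```bash
python3 - <<'E'
from h import *
b=shot('wrist');i=cv2.cvtColor(b['img'],cv2.COLOR_RGB2BGR)
a=cv2.imread('pics/w3.png')
cv2.imwrite('pics/b.png',np.hstack([cv2.resize(x[r:r+150,220:320],(400,600),interpolation=cv2.INTER_CUBIC) for x,r in((a,40),(i,90))]))
E
```

```text
(no output)
```

View pics/b.png

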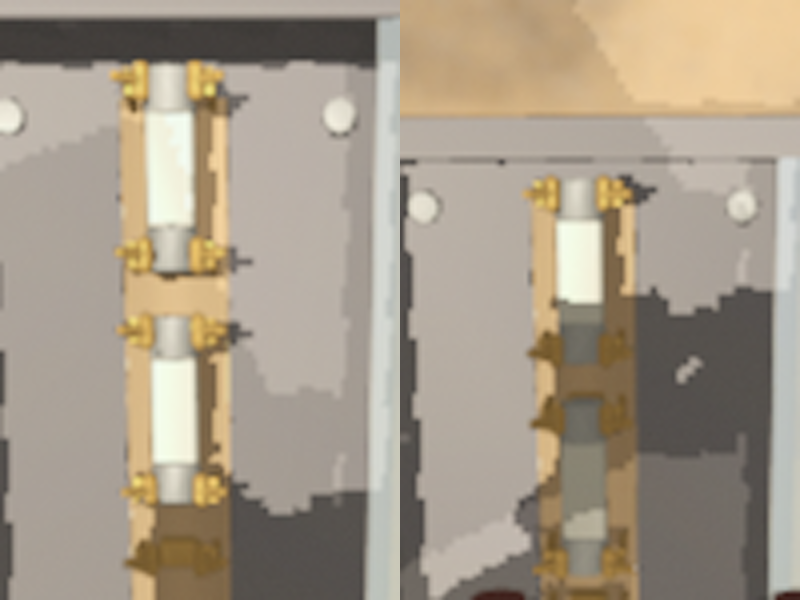

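```bash
python3 jog.py '[{"dx":-20}, {"dx":-20}, {"dx":-20}, {"dx":-10}, {}]'>/dev/null
python3 - <<'E'
from h import *
import pickle
b=shot('wrist');print(b['t'])
E
cat > q.py <<'E'
from h import *
b=shot('wrist');print(ctrl.get_obs()['ee_pos'])
pickle=__import__('pickle');pickle.dump(b,open('b.pkl','wb'))
E
python3 jog.py '[{}, {}, {}]'>/dev/null
python3 q.py; cp b.pkl a.pkl
python3 jog.py '[{"dx":-20}, {"dx":-20}, {"dx":-20}, {"dx":-20}, {"dx":-10}]'>/dev/null
python3 jog.py '[{}, {}, {}]'>/dev/null
python3 q.py
python3 - <<'E'
from h import *
import pickle
a,b=[pickle.load(open(x,'rb')) for x in('a.pkl','b.pkl')]
I=[cv2.resize(cv2.cvtColor(d['img'],cv2.COLOR_RGB2BGR)[r:r+200,200:320],(360,600),interpolation=cv2.INTER_CUBIC) for d,r in((a,60),(b,0))]
cv2.imwrite('pics/c.png',np.hstack(I))
E
```

```text
[-542.86804473  250.38399197  407.23126898]
[518.77317059 321.48972638 188.71849928]
[526.3422794  232.02495016 188.83314479]
```

View pics/c.png

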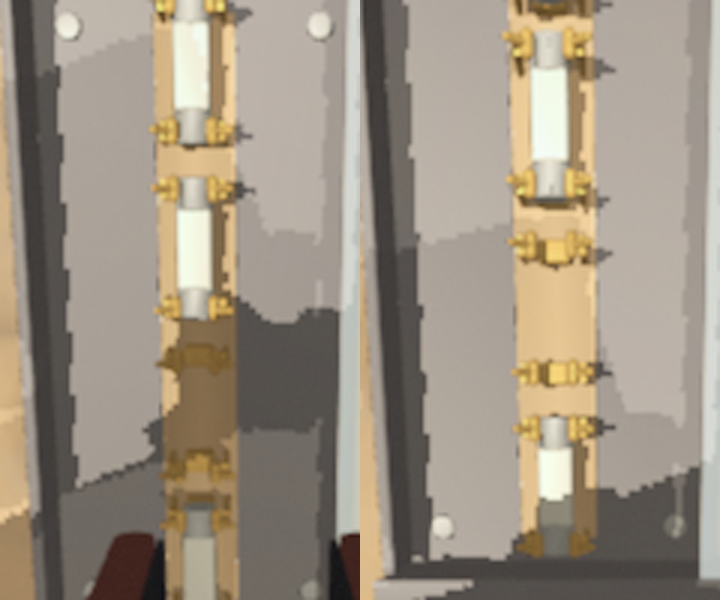

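```bash
python3 - <<'E'
from h import *
import pickle
a,b=[pickle.load(open(x,'rb')) for x in('a.pkl','b.pkl')]
print(two(a,(264.7,142.8),b,(263,38.2)))
for z in(26,31):
  print(onz(a,264,82,z),onz(a,264.7,142.8,z),onz(b,263,38.2,z),onz(b,265,162.3,z))
c,r=dark(a,onz(a,350,172,60),40,45);print('bar',c,r,onz(a,*c,60).round(1))
E
```

```text
(array([498.00790033, 377.36729595,  29.95085468]), np.float64(0.10770922231082332))
[493.4340637  431.66874516  26.        ] [497.86289202 377.24466037  26.        ] [497.65591435 378.40074399  26.        ] [507.01735793 269.1313494   26.        ]
[493.75748358 430.94618061  31.        ] [498.11440191 377.40576868  31.        ] [498.0332845  377.08801841  31.        ] [507.24276442 269.59238625  31.        ]
bar [352.16064639 172.91920152] ((352.1759033203125, 173.01036071777344), (19.378267288208008, 55.081260681152344), 3.3664608001708984) [577.7 359.   60. ]
```

```bash
python3 - <<'E'
from h import *
b=shot('wrist');o=ctrl.get_obs();R=rot(o).as_matrix();print(o['width'],R.round(3).tolist())
for sx in(10,-10):
  for sy in(-1,1):
    for z in (17,0): print(sx,sy,z,np.round(proj(b,o['ee_pos']+R@[sx,sy*o['width']/2,z]),1), np.round(proj(b,o['ee_pos']+R@[sx,sy*(o['width']/2+13.5),z]),1))
i=cv2.cvtColor(b['img'],cv2.COLOR_RGB2BGR)[210:310,210:350]
cv2.imwrite('pics/d.png',cv2.resize(i,(700,500),interpolation=cv2.INTER_NEAREST))
E
```

```text
30.017102910556577 [[-0.083, 0.997, 0.0], [0.997, 0.083, 0.0], [0.0, 0.0, -1.0]]
10 -1 17 [254.1 239. ] [229.4 239. ]
10 -1 0 [251.2 250.3] [223.9 250.3]
10 1 17 [309. 239.] [333.7 239. ]
10 1 0 [312.  250.2] [339.3 250.2]
-10 -1 17 [254.9 272.8] [230.9 272.8]
-10 -1 0 [252.1 287.2] [225.6 287.2]
-10 1 17 [308.3 272.7] [332.3 272.7]
-10 1 0 [311.  287.1] [337.5 287.1]
```

View pics/d.png

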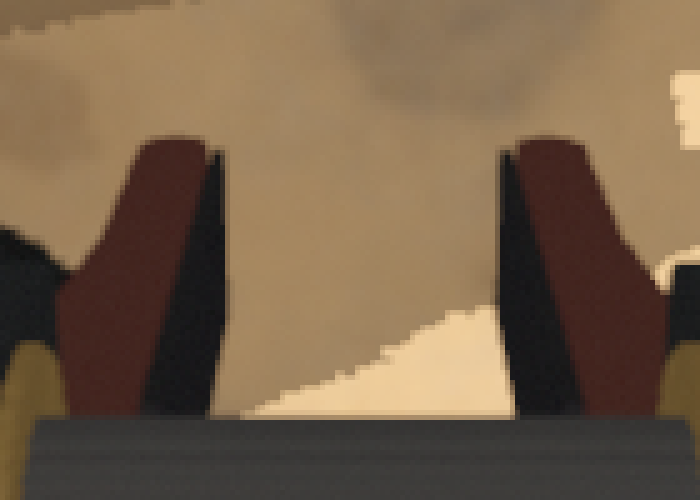

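```bash

python3 jog.py '[{"dx":20, "dy":-8, "dz":20}, {"dx":19, "dy":-8, "dz":25}, {"dz":25}, {"dz":25}, {"dz":20}]' 44 >/dev/null
python3 jog.py '[{}, {}, {}]'
python3 -c "
from h import *
print(to([507.2,269.4,30]))"
```

```text
t: 9.72
ee_pos: [507.7, 269.3, 74.7]
orientation: [2.128, 2.311, 0.002]
ft_force: [-0.3, -0.5, -0.6]
width: 44.1
grasp_force: 0.0
(array([ 0.2, -0.5, 44.7]), [[-0.082, 0.997, 0.001], [0.997, 0.082, 0.001], [0.0, 0.001, -1.0]])
```

```bash

python3 jog.py '[{"dz":20}, {"dz":15}, {"dz":9}, {}, {}]'
python3 jog.py '[{}, {}, {}, {}, {}]' 4
python3 jog.py '[{}, {}, {}, {}]'
```

```text
t: 10.13
ee_pos: [507.6, 268.8, 30.5]
orientation: [2.128, 2.31, 0.001]
ft_force: [-0.9, -0.4, -0.2]
width: 44.2
grasp_force: 0.0
t: 10.55
ee_pos: [507.3, 268.7, 30.1]
orientation: [2.128, 2.31, 0.001]
ft_force: [-0.0, -0.4, 0.7]
width: 14.0
grasp_force: 0.0
t: 10.88
ee_pos: [507.1, 268.6, 29.9]
orientation: [2.129, 2.311, 0.0]
ft_force: [-0.1, 1.0, 3.8]
width: 11.0
grasp_force: 30.0
```

```bash

python3 jog.py '[{"dz":-5}, {"dz":-8}, {"dz":-15}, {"dz":-30}, {"dz":-40}]'
python3 jog.py '[{"dx":-10, "dy":-2, "dz":-40}, {"dx":-20, "dy":-3, "dz":-30}, {"dx":-30, "dy":-5, "dz":-25}, {"dx":-33, "dy":-5}, {"dx":-33, "dy":-5}]'
python3 jog.py '[{"dx":-33, "dy":-5}, {"dx":-33, "dy":-5}, {"dx":-33, "dy":-6}, {"dx":-33, "dy":-6}, {"dx":-33, "dy":-6}]'
python3 jog.py '[{"dx":-33, "dy":-5}, {"dx":-33, "dy":-5}, {"dx":-33, "dy":-6}, {"dx":-33, "dy":-6}, {"dx":-33, "dy":-6}]'
python3 jog.py '[{"dx":-33, "dy":-5}, {"dx":-33, "dy":-5}, {"dx":-33, "dy":-6}, {"dx":-33, "dy":-6}, {"dx":-33, "dy":-6}]'
python3 jog.py '[{"dx":-12}, {}, {}, {}]'
python3 - <<'E'
from h import *
b=shot('wrist','j1.png');t=shot('top','t1.png')
print(ctrl.get_obs()['ee_pos'],ctrl.get_obs()['qpos'].round(2))
pickle=__import__('pickle');pickle.dump(b,open('a.pkl','wb'))
E
```

```text
t: 11.3
ee_pos: [505.3, 267.6, 127.0]
orientation: [-2.127, -2.309, 0.008]
ft_force: [0.5, 0.8, -0.1]
width: 10.7
grasp_force: 30.0
t: 11.72
ee_pos: [498.2, 140.7, 225.6]
orientation: [2.125, 2.31, 0.006]
ft_force: [0.7, 0.3, -0.5]
width: 11.0
grasp_force: 30.0
t: 12.13
ee_pos: [482.6, -26.9, 223.6]
orientation: [2.128, 2.31, 0.001]
ft_force: [-0.1, 0.3, -0.6]
width: 11.2
grasp_force: 30.0
t: 12.55
ee_pos: [468.2, -193.7, 223.6]
orientation: [2.128, 2.31, 0.0]
ft_force: [0.3, -0.1, -1.2]
width: 10.6
grasp_force: 30.0
t: 12.97
ee_pos: [453.7, -360.5, 223.5]
orientation: [2.128, 2.31, 0.0]
ft_force: [-0.0, -0.1, -0.1]
width: 11.0
grasp_force: 30.0
t: 13.3
ee_pos: [455.2, -369.4, 222.7]
orientation: [-2.127, -2.31, -0.001]
ft_force: [0.2, -0.3, -0.8]
width: 10.9
grasp_force: 30.0
[ 455.4486677  -369.21990655  222.85233972] [-0.7   0.39  1.73  0.    1.02 -0.79]
```

View pics/j1.png

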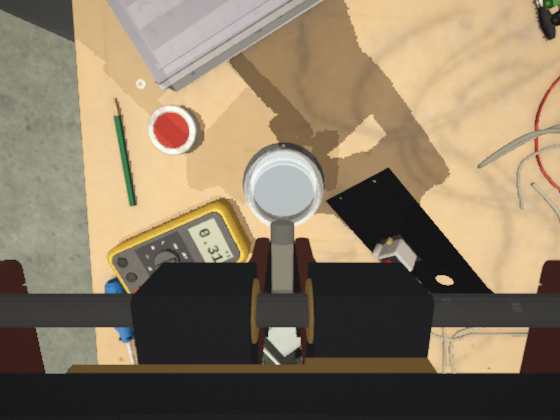

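```bash

python3 jog.py '[{"dx":-12}, {"dx":-12}, {"dx":-12}, {"dx":-12}, {}]' >/dev/null
python3 jog.py '[{}, {}, {}]'
python3 - <<'E'
from h import *
import pickle
b=shot('wrist');pickle.dump(b,open('b.pkl','wb'));a=pickle.load(open('a.pkl','rb'))
J=np.array([455,-345,80.])
for d in(a,b):
    g=cv2.cvtColor(d['img'],cv2.COLOR_RGB2GRAY);u,v=map(int,proj(d,J));print(u,v)
    for dv in(-20,0,20): print('row',v+dv,g[v+dv,u-50:u+51].tolist())
    for du in(-15,0,15): print('col',u+du,'from',v-60,g[v-60:v+50,u+du].tolist())
E
```

```text
t: 14.07
ee_pos: [459.0, -418.3, 222.6]
orientation: [-2.128, -2.31, -0.0]
ft_force: [-0.3, -0.4, -0.1]
width: 11.0
grasp_force: 30.0
283 179
row 159 [190, 189, 190, 189, 190, 191, 191, 191, 191, 191, 190, 190, 190, 188, 190, 189, 183, 152, 114, 105, 107, 104, 83, 108, 175, 196, 185, 176, 199, 217, 221, 222, 222, 222, 221, 221, 221, 224, 225, 227, 230, 232, 232, 234, 239, 240, 238, 235, 236, 236, 235, 234, 237, 236, 234, 235, 235, 236, 233, 233, 230, 226, 225, 223, 219, 218, 218, 218, 218, 218, 218, 213, 195, 173, 164, 165, 150, 110, 73, 73, 68, 63, 59, 76, 100, 107, 107, 107, 107, 106, 109, 107, 107, 106, 107, 106, 107, 107, 107, 108, 109]
row 179 [191, 191, 190, 191, 192, 191, 191, 192, 192, 175, 135, 111, 171, 185, 177, 177, 175, 196, 233, 246, 246, 234, 224, 227, 218, 200, 190, 191, 190, 191, 190, 190, 190, 190, 190, 190, 190, 191, 190, 190, 190, 190, 190, 190, 190, 189, 189, 189, 189, 189, 189, 190, 190, 190, 190, 190, 190, 189, 189, 189, 189, 189, 189, 189, 190, 190, 190, 190, 190, 189, 190, 190, 190, 189, 189, 190, 201, 220, 222, 225, 236, 241, 242, 221, 178, 160, 160, 160, 15
[... 4803 characters left out ...]
191, 190, 191, 191, 191, 190, 190, 190, 191, 190, 190, 190, 190, 191, 191, 190, 191, 191, 191, 190, 190, 190, 190, 189, 191, 190, 214]
col 299 from 64 [135, 136, 136, 137, 137, 136, 135, 135, 136, 137, 136, 135, 136, 135, 135, 134, 132, 133, 132, 134, 136, 137, 138, 138, 138, 138, 140, 139, 138, 138, 138, 137, 137, 138, 116, 80, 138, 170, 168, 163, 162, 178, 197, 207, 223, 235, 236, 231, 215, 196, 193, 190, 190, 190, 190, 190, 190, 190, 190, 190, 190, 190, 190, 190, 190, 190, 190, 190, 190, 190, 191, 191, 190, 190, 191, 190, 191, 190, 190, 191, 191, 191, 191, 190, 190, 190, 189, 190, 189, 189, 190, 190, 190, 190, 190, 190, 189, 190, 189, 190, 190, 190, 192, 193, 195, 214, 218, 206, 199, 194]
```

```bash
cat > jar.py <<'E'
from h import *
import pickle
from scipy.optimize import least_squares
a,b=[pickle.load(open(x,'rb')) for x in('a.pkl','b.pkl')]
def circ(P):
    f=lambda p:np.hypot(P[:,0]-p[0],P[:,1]-p[1])-p[2]
    s=least_squares(f,[*P[:,:2].mean(0),40],loss='soft_l1',f_scale=1);return s.x,np.abs(s.fun)
def rim(d,J,z,lo,hi,kind,angs):
    g=cv2.GaussianBlur(cv2.cvtColor(d['img'],cv2.COLOR_RGB2GRAY),(3,3),0).astype(float);P=[];px=[]
    for t in angs:
        rr=np.arange(lo,hi,.5);q=[proj(d,[J[0]+r*np.cos(t),J[1]+r*np.sin(t),z]) for r in rr]
        w=np.array([cv2.getRectSubPix(g.astype(np.float32),(1,1),(float(u),float(v)))[0,0] for u,v in q])
        k=w.argmax() if kind>0 else w.argmin();P.append(onz(d,*q[k],z));px.append(q[k])
    return np.array(P),px
if __name__=='__main__':
    for n,d in(('a',a),('b',b)):
        for z in(76,80,84):
            P,_=rim(d,[455,-345],z,23,36,1,np.radians(np.arange(0,181,6)));c,e=circ(P);print(n,'rim',z,c.round(1),np.median(e).round(2))
        P,_=rim(d,[455,-345],1,42,52,-1,np.radians(np.r_[0:181:5]));c,e=circ(P);print(n,'foot',c.round(1),np.median(e).round(2))
E
python3 jar.py
```

```text
a rim 76 [ 455.4 -350.9   28.2] 0.63
a rim 80 [ 455.3 -350.9   28.2] 0.57
a rim 84 [ 455.2 -350.6   28.1] 0.49
a foot [ 454.3 -337.6   41.3] 1.59
b rim 76 [ 454.9 -347.1   25. ] 0.43
b rim 80 [ 454.9 -346.6   24.5] 0.29
b rim 84 [ 453.6 -339.4   22.8] 2.48
b foot [ 454.7 -339.1   42.5] 2.44
```

```bash
python3 - <<'E'
from h import *
import pickle
from scipy.optimize import least_squares
a,b=[pickle.load(open(x,'rb')) for x in('a.pkl','b.pkl')]
def fit(d,pts,z,r=None):
    P=np.array([onz(d,*p,z) for p in pts])
    s=least_squares(lambda p:np.hypot(*(P[:,:2]-p[:2]).T)-(r or p[2]),[455,-345,40]);print(s.x.round(1),s.fun.round(1))
fa=[(244,179),(323,179),(283,143),(255.5,159),(315.5,159),(268,147),(298,147)]
fb=[(244,124),(323.5,124),(284,96),(259.5,104),(308,104),(269,99),(299,99),(242,144),(325.5,144)]
for z in(0,8,15):
  fit(a,fa,z);fit(a,fa,z,47);fit(b,fb,z);fit(b,fb,z,47)
print('rim')
ra=[(252.5,179),(314.5,179),(283,159),(268,162.5),(298,162)]
rb=[(254.5,124),(313,124),(284,106.5),(269,109.5),(299,110),(251,144),(316,144)]
for z in(70,80): fit(a,ra,z);fit(a,ra,z,29);fit(b,rb,z);fit(b,rb,z,29)
# tops triangulated
print(two(a,(283,159),b,(284,106.5)),two(a,(283,143),b,(284,96)),two(a,(283.5,179),b,(283.8,126)))
E
```

```text
[ 457.3 -361.6   46.8] [ 1.  -0.4  1.2 -2.1  0.3  0.5 -0.5]
[ 457.3 -361.9   40. ] [ 0.9 -0.6  1.2 -2.1  0.3  0.5 -0.5]
[ 456.5 -360.4   48.3] [ 0.4  0.3  0.1 -0.  -0.1 -0.2 -0.  -0.2 -0.2]
[ 456.4 -358.8   40. ] [ 1.1  1.1 -0.1  0.  -0.  -0.3 -0.1  1.3  1.3]
[ 457.1 -360.4   45.8] [ 1.  -0.4  1.1 -2.1  0.3  0.5 -0.5]
[ 457.2 -361.9   40. ] [-0.  -1.3  1.4 -2.3  0.1  0.6 -0.3]
[ 456.4 -360.2   47.3] [ 0.3  0.3  0.1 -0.  -0.1 -0.2 -0.  -0.2 -0.2]
[ 456.4 -359.9   40. ] [ 0.5  0.5  0.  -0.  -0.1 -0.2 -0.1  0.1  0.1]
[ 456.9 -359.3   44.9] [ 1.  -0.4  1.1 -2.   0.3  0.5 -0.5]
[ 457.1 -361.9   40. ] [-0.7 -2.   1.6 -2.4 -0.1  0.8 -0.1]
[ 456.4 -360.    46.4] [ 0.3  0.3  0.  -0.  -0.1 -0.2 -0.  -0.2 -0.2]
[ 456.4 -360.8   40. ] [-0.  -0.1  0.2 -0.1 -0.1 -0.1  0.  -0.9 -0.9]
rim
[ 455.9 -359.1   32.6] [-0.  -0.  -0.1  0.1  0.1]
[ 455.6 -354.7   40. ] [ 2.1  2.1 -0.9 -0.2 -0.2]
[ 455.8 -358.9   30.5] [ 0.1  0.3 -0.3  0.1  0.  -0.  -0.2]
[ 455.7 -357.2   40. ] [ 0.8  1.  -0.5  0.1  0.1  1.7  1.5]
[ 455.7 -357.2   31.6] [-0.  -0.  -0.1  0.1  0.1]
[ 455.5 -354.1   40. ] [ 1.4  1.4 -0.7 -0.1 -0.2]
[ 455.7 -358.7   29.5] [ 0.1  0.3 -0.3  0.1  0.  -0.  -0.2]
[ 455.7 -358.1   40. ] [ 0.3  0.5 -0.4  0.1  0.   0.5  0.4]
(array([ 453.28545577, -327.726729  ,   56.50259658]), np.float64(0.7550643452917069)) (array([ 452.32881377, -313.577833  ,   12.91869108]), np.float64(0.8913778205422099)) (array([ 454.87820475, -345.73503437,   68.57116346]), np.float64(0.054226085994645665))
```

```bash

python3 jog.py '[{"dx":20, "dy":1, "dz":25}, {"dx":20, "dy":1, "dz":25}, {"dx":19, "dz":25}, {"dz":25}, {"dz":15}]' >/dev/null
python3 jog.py '[{"dz":10}, {}, {}]'
python3 jog.py '[{}, {}, {}, {}]' 24
python3 -c "
from h import *
o=ctrl.get_obs();print(o['ee_pos'],o['width'])
b=shot('wrist','j2.png')"
```

```text
t: 14.78
ee_pos: [456.5, -359.8, 97.9]
orientation: [-2.128, -2.311, 0.0]
ft_force: [0.6, -1.0, 0.3]
width: 10.8
grasp_force: 30.0
t: 15.12
ee_pos: [456.7, -360.1, 98.6]
orientation: [2.128, 2.309, 0.0]
ft_force: [-0.6, -0.3, 1.2]
width: 24.1
grasp_force: 0.0
[ 456.72986875 -360.126192     98.61561785] 24.063632053066243
```

View pics/j2.png

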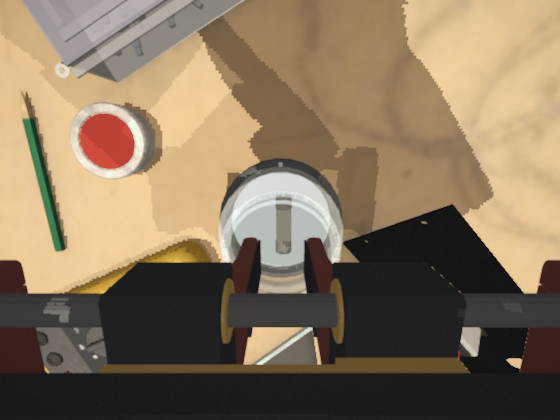

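```bash

python3 jog.py '[{"dz":-30}, {"dz":-40}, {"dx":31, "dy":5, "dz":-40}, {"dx":35, "dy":5, "dz":-10}, {"dx":35, "dy":5}]' 44
python3 jog.py '[{"dx":35, "dy":5}, {"dx":35, "dy":5}, {"dx":35, "dy":5}, {"dx":35, "dy":5}, {"dx":35, "dy":5}]'
python3 jog.py '[{"dx":35, "dy":5}, {"dx":35, "dy":5}, {"dx":35, "dy":5}, {"dx":35, "dy":5}, {"dx":35, "dy":5}]'
python3 jog.py '[{"dx":35, "dy":5}, {"dx":35, "dy":5}, {"dx":35, "dy":5}, {"dx":35, "dy":5}, {"dx":35, "dy":5}]'
python3 jog.py '[{"dx":35, "dy":5}, {"dx":35, "dy":5}, {"dx":35, "dy":1}, {}, {}]'
python3 jog.py '[{"dz":30}, {"dz":30}, {"dz":30}, {"dz":30}, {"dz":15}]'
python3 -c "
from h import *
print(to([498.2,377.3,30]))"
```

```text
t: 15.58
ee_pos: [464.4, -264.1, 214.4]
orientation: [2.126, 2.303, 0.002]
ft_force: [0.9, 0.7, -0.1]
width: 43.8
grasp_force: 0.0
t: 16.0
ee_pos: [473.1, -85.4, 211.0]
orientation: [2.128, 2.31, 0.001]
ft_force: [0.2, -0.2, 0.2]
width: 44.1
grasp_force: 0.0
t: 16.42
ee_pos: [483.6, 91.2, 211.0]
orientation: [2.128, 2.31, 0.001]
ft_force: [1.8, -0.6, -0.1]
width: 44.2
grasp_force: 0.0
t: 16.83
ee_pos: [494.2, 267.8, 210.9]
orientation: [2.128, 2.311, 0.001]
ft_force: [0.2, -0.5, 0.3]
width: 43.9
grasp_force: 0.0
t: 17.25
ee_pos: [496.3, 372.9, 210.4]
orientation: [2.125, 2.314, 0.0]
ft_force: [-0.4, -0.9, -1.1]
width: 44.1
grasp_force: 0.0
t: 17.67
ee_pos: [495.2, 368.6, 72.4]
orientation: [-2.13, -2.309, 0.008]
ft_force: [-0.4, 0.0, 0.4]
width: 43.8
grasp_force: 0.0
(array([ 8.6,  3.9, 42.4]), [[-0.081, 0.997, -0.004], [0.997, 0.081, -0.003], [-0.003, -0.004, -1.0]])
```

```bash

python3 jog.py '[{"dx":4, "dy":2}, {}, {}]'
python3 -c "
from h import *
print(to([498.2,377.3,30]))"
```

```text
t: 17.92
ee_pos: [499.5, 375.6, 76.9]
orientation: [2.129, 2.31, 0.003]
ft_force: [0.3, 0.1, 0.8]
width: 44.1
grasp_force: 0.0
(array([ 1.7, -1.2, 46.9]), [[-0.081, 0.997, 0.002], [0.997, 0.081, 0.001], [0.001, 0.002, -1.0]])
```

```bash

python3 jog.py '[{"dx":1.5, "dy":-1, "dz":20}, {"dz":12}, {}, {}]'
python3 -c "
from h import *
print(to([498.2,377.3,30])[0])"
```

```text
t: 18.25
ee_pos: [497.2, 376.8, 43.8]
orientation: [-2.128, -2.311, 0.001]
ft_force: [-0.2, 0.4, 0.9]
width: 44.0
grasp_force: 0.0
[ 0.4  1.1 13.8]
```

```bash

python3 jog.py '[{"dx":0.5, "dy":1, "dz":8}, {"dz":6}, {}, {}]'
python3 jog.py '[{}, {}, {}, {}, {}]' 4
python3 jog.py '[{}, {}, {}, {}]'
python3 jog.py '[{"dz":-5}, {"dz":-8}, {"dz":-15}, {"dz":-30}, {"dz":-40}]'
```

```text
t: 18.58
ee_pos: [498.1, 377.5, 29.2]
orientation: [-2.128, -2.311, 0.001]
ft_force: [-0.2, 0.4, -0.1]
width: 44.1
grasp_force: 0.0
t: 19.0
ee_pos: [498.3, 377.7, 29.7]
orientation: [2.128, 2.311, 0.0]
ft_force: [1.1, 1.2, 1.1]
width: 14.0
grasp_force: 0.0
t: 19.33
ee_pos: [498.1, 377.6, 29.6]
orientation: [-2.128, -2.311, 0.0]
ft_force: [-0.8, 0.3, 0.9]
width: 10.9
grasp_force: 30.0
t: 19.75
ee_pos: [497.0, 376.6, 127.5]
orientation: [-2.128, -2.31, 0.006]
ft_force: [-0.3, 0.3, -0.9]
width: 11.0
grasp_force: 30.0
```

```bash

python3 jog.py '[{"dx":-10, "dy":-2, "dz":-40}, {"dx":-20, "dy":-3, "dz":-30}, {"dx":-33, "dy":-5, "dz":-20}, {"dx":-33, "dy":-5}, {"dx":-33, "dy":-5}]'
python3 jog.py '[{"dx":-35, "dy":-5}, {"dx":-35, "dy":-5}, {"dx":-35, "dy":-5}, {"dx":-35, "dy":-5}, {"dx":-35, "dy":-5}]' >/dev/null
python3 jog.py '[{"dx":-35, "dy":-5}, {"dx":-35, "dy":-5}, {"dx":-35, "dy":-5}, {"dx":-35, "dy":-5}, {"dx":-35, "dy":-5}]'
python3 jog.py '[{"dx":-35, "dy":-5}, {"dx":-35, "dy":-5}, {"dx":-35, "dy":-5}, {"dx":-35, "dy":-5}, {"dx":-35, "dy":-5}]' >/dev/null
python3 jog.py '[{"dx":-35, "dy":-4}, {"dx":-30, "dy":-2}, {"dx":-10, "dz":10}, {}, {}]'
python3 -c "
from h import *
print(to([456.1,-359.5,97])[0])"
```

```text
t: 20.17
ee_pos: [489.8, 246.9, 221.3]
orientation: [2.126, 2.31, 0.009]
ft_force: [0.8, 0.2, -1.4]
width: 10.4
grasp_force: 30.0
t: 21.0
ee_pos: [467.6, -107.4, 219.3]
orientation: [2.127, 2.309, 0.002]
ft_force: [0.5, -0.0, -0.1]
width: 10.6
grasp_force: 30.0
t: 21.83
ee_pos: [456.7, -356.6, 207.5]
orientation: [-2.129, -2.309, -0.0]
ft_force: [-0.0, 0.5, -0.5]
width: 10.8
grasp_force: 30.0
[ -2.9  -0.7 110.5]
```

```bash

python3 jog.py '[{"dx":-2, "dy":-1, "dz":30}, {"dz":30}, {"dz":25}, {"dz":15}, {"dz":10}]' >/dev/null
python3 jog.py '[{}, {}, {}]'
python3 jog.py '[{}, {}, {}, {}]' 24
python3 jog.py '[{"dz":-30}, {"dz":-40}, {"dx":31, "dy":5, "dz":-40}, {"dx":35, "dy":5, "dz":-10}, {"dx":35, "dy":5}]' 44
python3 jog.py '[{"dx":35, "dy":5}, {"dx":35, "dy":5}, {"dx":35, "dy":5}, {"dx":35, "dy":5}, {"dx":35, "dy":5}]' >/dev/null
python3 jog.py '[{"dx":35, "dy":5}, {"dx":35, "dy":5}, {"dx":35, "dy":5}, {"dx":35, "dy":5}, {"dx":35, "dy":5}]' >/dev/null
python3 jog.py '[{"dx":35, "dy":5}, {"dx":35, "dy":5}, {"dx":35, "dy":5}, {"dx":35, "dy":5}, {"dx":35, "dy":5}]' >/dev/null
python3 jog.py '[{"dx":35, "dy":5}, {"dx":35, "dy":5}, {"dx":35, "dy":1}, {"dx":30}, {"dx":25}]' >/dev/null
python3 jog.py '[{"dz":30}, {"dz":30}, {"dz":30}, {"dz":20}, {}]' >/dev/null
python3 jog.py '[{}, {}, {}]'
python3 -c "
from h import *
print(to([493.7,431.2,30]))"
```

```text
t: 22.5
ee_pos: [457.3, -359.2, 98.9]
orientation: [2.127, 2.31, 0.0]
ft_force: [-0.1, -0.5, 0.3]
width: 10.4
grasp_force: 30.0
t: 22.83
ee_pos: [456.7, -359.5, 98.1]
orientation: [2.128, 2.31, 0.0]
ft_force: [0.4, -0.1, 0.0]
width: 23.8
grasp_force: 0.0
t: 23.25
ee_pos: [464.4, -263.8, 214.0]
orientation: [2.126, 2.303, 0.002]
ft_force: [0.7, 0.9, -0.7]
width: 44.2
grasp_force: 0.0
t: 25.58
ee_pos: [493.4, 427.5, 102.3]
orientation: [2.128, 2.31, 0.005]
ft_force: [0.2, -0.4, 1.3]
width: 44.2
grasp_force: 0.0
(array([ 3.6,  0.4, 72.3]), [[-0.082, 0.997, 0.002], [0.997, 0.082, 0.002], [0.002, 0.003, -1.0]])
```

```bash

python3 jog.py '[{"dx":3.5, "dz":25}, {"dz":20}, {"dz":13}, {}, {}]'
python3 -c "
from h import *
print(to([493.7,431.3,30])[0])"
```

```text
t: 26.0
ee_pos: [492.2, 430.2, 42.7]
orientation: [2.129, 2.311, 0.0]
ft_force: [-0.1, -0.2, 0.3]
width: 44.2
grasp_force: 0.0
[ 0.9  1.6 12.7]
```

```bash

python3 jog.py '[{"dx":1, "dy":1.5, "dz":7}, {"dz":5.5}, {}, {}]'
python3 jog.py '[{}, {}, {}, {}, {}]' 4
python3 jog.py '[{}, {}, {}, {}]'
python3 jog.py '[{"dz":-5}, {"dz":-8}, {"dz":-15}, {"dz":-30}, {"dz":-40}]'
```

```text
t: 26.33
ee_pos: [493.5, 431.3, 29.9]
orientation: [2.129, 2.311, -0.0]
ft_force: [-0.4, 0.6, -0.0]
width: 43.8
grasp_force: 0.0
t: 26.75
ee_pos: [493.5, 431.4, 30.0]
orientation: [2.129, 2.311, 0.0]
ft_force: [0.6, -0.1, 0.9]
width: 13.9
grasp_force: 0.0
t: 27.08
ee_pos: [493.3, 431.3, 29.9]
orientation: [-2.128, -2.311, 0.0]
ft_force: [-0.9, 0.1, 1.7]
width: 10.8
grasp_force: 30.0
t: 27.5
ee_pos: [492.2, 430.2, 127.7]
orientation: [-2.128, -2.31, 0.007]
ft_force: [0.4, 0.3, -0.5]
width: 10.6
grasp_force: 30.0
```

```bash

python3 jog.py '[{"dx":-10, "dy":-2, "dz":-40}, {"dx":-20, "dy":-3, "dz":-30}, {"dx":-33, "dy":-5, "dz":-20}, {"dx":-33, "dy":-5}, {"dx":-33, "dy":-5}]'
python3 jog.py '[{"dx":-35, "dy":-5}, {"dx":-35, "dy":-5}, {"dx":-35, "dy":-5}, {"dx":-35, "dy":-5}, {"dx":-35, "dy":-5}]' >/dev/null
python3 jog.py '[{"dx":-35, "dy":-5}, {"dx":-35, "dy":-5}, {"dx":-35, "dy":-5}, {"dx":-35, "dy":-5}, {"dx":-35, "dy":-5}]'
python3 jog.py '[{"dx":-35, "dy":-5}, {"dx":-35, "dy":-5}, {"dx":-35, "dy":-5}, {"dx":-35, "dy":-5}, {"dx":-35, "dy":-5}]' >/dev/null
python3 jog.py '[{"dx":-35, "dy":-4}, {"dx":-35, "dy":-2}, {"dx":-35}, {"dx":-25}, {}]'
python3 jog.py '[{"dz":30}, {"dz":30}, {"dz":20}, {}, {}]'
python3 -c "
from h import *
print(to([456.1,-359.5,97])[0])"
```

```text
t: 27.92
ee_pos: [484.8, 300.7, 221.6]
orientation: [2.126, 2.31, 0.009]
ft_force: [0.1, -0.0, -0.7]
width: 10.9
grasp_force: 30.0
t: 28.75
ee_pos: [462.9, -53.5, 219.6]
orientation: [2.127, 2.309, 0.002]
ft_force: [-0.0, -0.4, -0.7]
width: 10.7
grasp_force: 30.0
t: 29.58
ee_pos: [457.6, -363.1, 219.9]
orientation: [2.129, 2.304, -0.001]
ft_force: [-0.0, -0.8, -0.1]
width: 10.5
grasp_force: 30.0
t: 30.0
ee_pos: [456.7, -357.7, 138.3]
orientation: [-2.127, -2.31, 0.0]
ft_force: [0.1, 0.2, 0.7]
width: 10.9
grasp_force: 30.0
[-1.8 -0.7 41.3]
```

```bash

python3 jog.py '[{"dx":-2, "dy":-1, "dz":20}, {"dz":15}, {"dz":5}, {}, {}]'
python3 jog.py '[{}, {}, {}, {}]' 24
python3 jog.py '[{"dz":-30}, {"dx":-20, "dz":-30}, {"dx":-20, "dz":-5}, {"dx":-10}, {}]'
python3 jog.py '[{}, {}]'
python3 - <<'E'
from h import *
import pickle
b=shot('wrist');s=shot('scene');t=shot('top');pickle.dump((b,s,t),open('jar.pkl','wb'));print(ctrl.get_obs()['ee_pos'])
u,v=map(int,proj(b,[456,-359.5,40]));print(u,v)
A=cv2.cvtColor(b['img'],cv2.COLOR_RGB2BGR)[max(v-75,0):v+75,u-75:u+75]
G=[456,-359,30]
S=[]
for d in(s,t):
    x,y=map(int,proj(d,G));print(x,y);S.append(cv2.resize(cv2.cvtColor(d['img'],cv2.COLOR_RGB2BGR)[y-25:y+25,x-25:x+25],(300,300),interpolation=cv2.INTER_CUBIC))
A=cv2.resize(A,(500,int(500*A.shape[0]/A.shape[1])),interpolation=cv2.INTER_CUBIC)
o=np.zeros((600,800,3),np.uint8);o[:A.shape[0],:500]=A;o[:600,500:]=np.vstack(S)
cv2.imwrite('pics/e.png',o)
E
```

```text
t: 30.42
ee_pos: [456.9, -360.8, 99.4]
orientation: [2.127, 2.309, 0.0]
ft_force: [-0.0, 0.4, 0.2]
width: 10.9
grasp_force: 30.0
t: 30.75
ee_pos: [456.4, -360.6, 98.4]
orientation: [2.128, 2.31, 0.0]
ft_force: [0.9, 1.0, -0.3]
width: 23.8
grasp_force: 0.0
t: 31.17
ee_pos: [460.5, -412.1, 163.2]
orientation: [2.129, 2.308, -0.0]
ft_force: [-1.0, 0.2, -0.5]
width: 24.0
grasp_force: 0.0
t: 31.33
ee_pos: [459.2, -408.8, 161.2]
orientation: [-2.126, -2.308, -0.0]
ft_force: [-1.1, -0.5, -0.4]
width: 24.2
grasp_force: 0.0
[ 459.76754885 -409.04488453  161.76836482]
283 154
407 265
422 215
```

View pics/e.png

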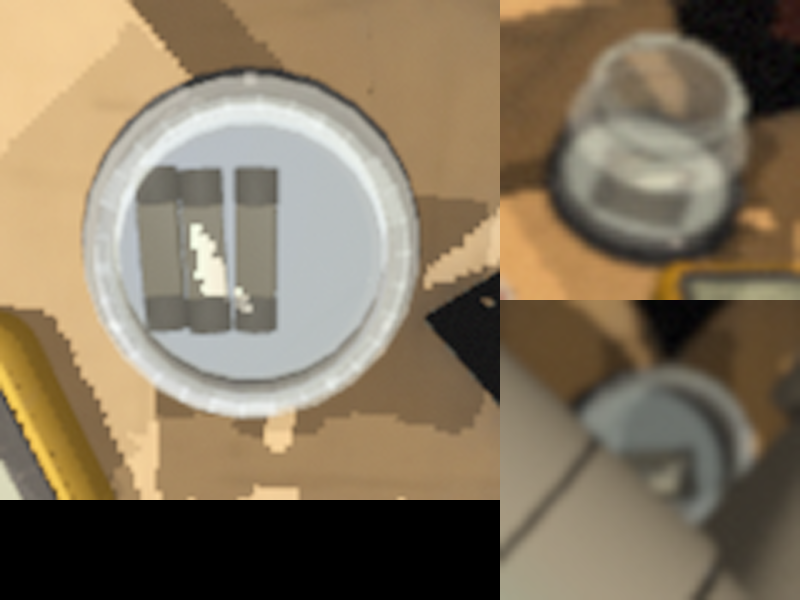

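```bash
python3 - <<'E'
from h import *
import pickle
b,s,t=pickle.load(open('jar.pkl','rb'))
C=np.array([456.1,-359.4])
for d,p in((b,(283,102.4)),(s,(411.7,280.5))):
    P=onz(d,*p,15.);e=P[:2]-C;print(P.round(1),np.hypot(*e).round(1),np.degrees(np.arctan2(e[1],e[0])).round(1))
print(onz(b,283.5,150,8))
for u,v,z in((283.5,154-75+240*.3,8),): print(onz(b,u,v,z))
# bright pixels along foot ring, wrist
def ring(d,r,z):
    for k in range(0,360,4):
        a=np.radians(k);u,v=proj(d,[C[0]+r*np.cos(a),C[1]+r*np.sin(a),z]);yield k,int(d['img'][int(round(v))-1:int(round(v))+2,int(round(u))-1:int(round(u))+2].min(2).max())
for d in(b,s): print([x for x in ring(d,43.5,15)])
E
```

```text
[ 452.4 -316.1   15. ] 43.4 94.9
[ 422.  -384.6   15. ] 42.4 -143.5
[ 456.34337013 -357.5832097     8.        ]
[ 456.41988841 -358.50147994    8.        ]
[(0, 208), (4, 200), (8, 181), (12, 197), (16, 196), (20, 185), (24, 178), (28, 180), (32, 158), (36, 156), (40, 157), (44, 157), (48, 158), (52, 158), (56, 158), (60, 158), (64, 158), (68, 154), (72, 158), (76, 158), (80, 156), (84, 156), (88, 157), (92, 176), (96, 184), (100, 158), (104, 161), (108, 160), (112, 159), (116, 166), (120, 176), (124, 175), (128, 175), (132, 177), (136, 178), (140, 178), (144, 180), (148, 179), (152, 181), (156, 198), (160, 188), (164, 195), (168, 202), (172, 181), (176, 186), (180, 196), (184, 200), (188, 203), (192, 221), (196, 211), (200, 212), (204, 230), (208, 223), (212, 230), (216, 241), (220, 225), (224, 221), (228, 231), (232, 218), (236, 218), (240, 222), (244, 217), (248, 221), (252, 220), (256, 205), (260, 220), (264, 226), (268, 229), (272, 229), (276, 231), (280, 231), (284, 217), (288, 213), (292, 220), (296, 214), (300, 208), (304, 231), (308, 217), (312, 207), (316, 218), (320, 206),
[... 429 characters left out ...]
, 86), (120, 113), (124, 113), (128, 109), (132, 126), (136, 111), (140, 128), (144, 111), (148, 104), (152, 109), (156, 109), (160, 112), (164, 126), (168, 115), (172, 95), (176, 109), (180, 125), (184, 96), (188, 104), (192, 109), (196, 87), (200, 89), (204, 91), (208, 116), (212, 116), (216, 116), (220, 93), (224, 68), (228, 75), (232, 63), (236, 63), (240, 70), (244, 51), (248, 53), (252, 53), (256, 52), (260, 52), (264, 67), (268, 67), (272, 79), (276, 79), (280, 58), (284, 62), (288, 62), (292, 62), (296, 62), (300, 98), (304, 107), (308, 107), (312, 118), (316, 112), (320, 118), (324, 118), (328, 108), (332, 112), (336, 121), (340, 115), (344, 126), (348, 113), (352, 123), (356, 111)]
```

```bash
python3 - <<'E'
from h import *
import pickle
b,s,t=pickle.load(open('jar.pkl','rb'))
for d,r in((t,25),(s,25)):
    c,rr=dark(d,[435,122,17],r,75);print(c,rr,onz(d,*c,15).round(1))
E
python3 jog.py '[{"dx":31, "dy":5, "dz":-30}, {"dx":35, "dy":3, "dz":-30}, {"dx":38, "dy":2, "dz":-20}, {"dx":38, "dy":2}, {"dx":38, "dy":2}]' 60
python3 jog.py '[{"dx":38, "dy":1}, {"dx":38, "dy":1}, {"dx":38, "dy":1}, {"dx":38, "dy":1}, {"dx":38, "dy":1}]' >/dev/null
python3 jog.py '[{"dx":38, "dy":1}, {"dx":38, "dy":1}, {"dx":38, "dy":1}, {"dx":38, "dy":1}, {}]' >/dev/null
python3 jog.py '[{}, {}]'
python3 -c "
from h import *
import pickle
pickle.dump(shot('wrist'),open('l1.pkl','wb'))"
```

```text
[255.84939759 229.72289157] ((255.5, 230.0), (24.0, 25.0), 90.0) [405.5 120.6  15. ]
[259.00338983 227.71186441] ((259.0, 227.5), (17.0, 20.0), 90.0) [402.  117.7  15. ]
t: 31.9
ee_pos: [459.5, -234.0, 239.1]
orientation: [2.127, 2.309, 0.001]
ft_force: [0.4, -0.1, 0.6]
width: 53.8
grasp_force: 0.0
t: 32.9
ee_pos: [439.8, 106.0, 237.7]
orientation: [-2.127, -2.312, 0.001]
ft_force: [-0.4, 0.5, -0.4]
width: 60.1
grasp_force: 0.0
```

```bash
python3 - <<'E'
from h import *
import pickle
d=pickle.load(open('l1.pkl','rb'))
u,v=proj(d,[405,120,17]);print(u,v)
c,rr=dark(d,[405,120,17],50,75);print(c,rr,onz(d,*c,14).round(1))
u,v=int(c[0]),int(c[1])
A=cv2.resize(cv2.cvtColor(d['img'],cv2.COLOR_RGB2BGR)[v-60:v+60,u-60:u+60],(600,600),interpolation=cv2.INTER_CUBIC)
cv2.imwrite('pics/f.png',A);print(u,v)
E
```

```text
253.29352589804057 176.5439259566459
[255.57686162 177.75167785] ((256.0797119140625, 177.73114013671875), (61.22105026245117, 66.11090850830078), 70.97439575195312) [407.5 118.4  14. ]
255 177
```

View pics/f.png

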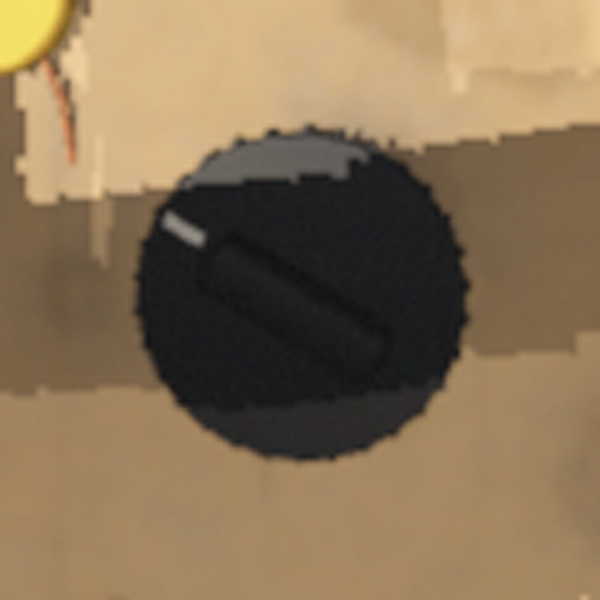

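```bash
python3 - <<'E'
from h import *
import pickle
d=pickle.load(open('l1.pkl','rb'))
C=onz(d,255.5,175.7,15);P=onz(d,231.8,162.8,17);print(C,P,np.hypot(*(P-C)[:2]),np.degrees(np.arctan2(*(P-C)[1::-1])))
a=onz(d,195+235/5,117+235/5,37);b=onz(d,195+392/5,117+333/5,37);print('bar edge',a,b,np.degrees(np.arctan2(*(a-b)[1::-1])))
a=onz(d,228,160,17);b=onz(d,235.6,165.6,17);print(np.degrees(np.arctan2(*(a-b)[1::-1])))
print('bar c',onz(d,195+297/5,117+303/5,37))
print(to([*C[:2],200]))
E
```

```text
[407.37012214 120.92981511  15.        ] [379.16200575 133.88368572  17.        ] 31.040305950397315 155.33423255523806
bar edge [393.40142073 135.58305783  37.        ] [429.43218149 116.82620831  37.        ] 152.49947119832282
147.8321342007538
bar c [407.90188104 121.759367    37.        ]
(array([ 18.1, -31.2,  37.8]), [[-0.082, 0.997, -0.001], [0.997, 0.082, -0.0], [-0.0, -0.001, -1.0]])
```

```bash

python3 jog.py '[{"dy":-15, "dz":20}, {"dx":-10, "dy":-16, "dz":20}, {"dx":-10, "dz":20}, {}, {}]' 34 >/dev/null
python3 jog.py '[{}, {}]'
python3 - <<'E'
from h import *
import pickle
a=pickle.load(open('l1.pkl','rb'));b=shot('wrist')
def ptr(d):
    X=[379,134,17];u,v=map(int,proj(d,X));g=d['img'].min(2)[v-14:v+15,u-14:u+15]
    L=cv2.connectedComponentsWithStats(((g>100)&(g<175)).astype(np.uint8)*255);out=[]
    for k in range(1,L[0]):
        if 8<L[2][k,4]<150:
            i=L[3][k]+[u-14,v-14];out.append((i.round(1),L[2][k,4]))
    return out
pa,pb=ptr(a),ptr(b);print(pa,pb)
for p in pa:
  for q in pb: print(two(a,p[0],b,q[0]))
# outline by Otsu-free: lid dark incl. lit grey (low saturation)
for d in(a,b):
    hsv=cv2.cvtColor(d['img'],cv2.COLOR_RGB2HSV);u,v=map(int,proj(d,[407,121,17]));m=np.zeros(hsv.shape[:2],np.uint8)
    s=np.s_[v-45:v+45,u-50:u+50];m[s]=((hsv[s][...,1]<70)&(hsv[s][...,2]<140))*255
    m=cv2.morphologyEx(m,cv2.MORPH_OPEN,np.ones((3,3)));cs=max(cv2.findContours(m,0,2)[0],key=cv2.contourArea);h=cv2.convexHull(cs)
    e=cv2.fitEllipse(h);print(e,onz(d,*e[0],15).round(1));d['c']=e[0]
print(two(a,a['c'],b,b['c']))
E
```

```text
t: 33.53
ee_pos: [412.4, 83.5, 179.2]
orientation: [2.129, 2.309, 0.003]
ft_force: [0.3, 0.1, -0.1]
width: 33.9
grasp_force: 0.0
[(array([224.4, 150.9]), np.int32(117)), (array([231.3, 162.4]), np.int32(18))] [(array([244. , 137.5]), np.int32(92)), (array([250.9, 147. ]), np.int32(27))]
(array([368.85408674, 144.04256238,   2.49499447]), np.float64(4.3218720629522105))
(array([383.26534955, 144.35983686,  82.97162353]), np.float64(14.152265239037254))
(array([382.12930502, 141.67002022,  69.19174714]), np.float64(9.641829532350835))
(array([379.08952508, 134.51024869,  19.94616747]), np.float64(0.23181913138132043))
((255.00094604492188, 175.38050842285156), (64.96939849853516, 65.70233154296875), 139.7325897216797) [406.8 121.3  15. ]
((278.4909973144531, 162.75799560546875), (78.5730972290039, 79.4458236694336), 10.038263320922852) [406.6 121.2  15. ]
(array([406.57890027, 121.01468412,  12.92865852]), np.float64(0.09813576543374762))
```

```bash

python3 jog.py '[{"dx":19, "dy":-1}, {"dx":19, "dy":-1.6}, {"drz":-0.125}, {"drz":-0.125}, {"drz":-0.125}]' >/dev/null
python3 jog.py '[{"dz":20, "drz":-0.125}, {"dz":20, "drz":-0.125}, {"dz":20, "drz":-0.125}, {"dz":20, "drz":-0.125}, {"dz":20, "drz":-0.125}]' >/dev/null
python3 jog.py '[{"drz":-0.026}, {}, {}]'
python3 -c "
from h import *
print(to([406.7,121.1,37.5]),ctrl.get_obs()['qpos'].round(2))"
```

```text
t: 34.67
ee_pos: [406.1, 121.6, 78.5]
orientation: [0.722, 3.057, 0.001]
ft_force: [-0.1, 0.2, 0.6]
width: 33.8
grasp_force: 0.0
(array([-0.7, -0.2, 41. ]), [[-0.894, 0.447, 0.001], [0.447, 0.894, 0.0], [-0.001, 0.001, -1.0]]) [ 0.26  0.43  2.16  0.    0.55 -0.84]
```

```bash

python3 jog.py '[{"dx":-0.7, "dz":20}, {"dz":14}, {"dz":7}, {}, {}]'
python3 jog.py '[{}, {}, {}, {}, {}]' 8
python3 jog.py '[{}, {}, {}, {}]'
python3 -c "
from h import *
print(to([406.7,121.1,37.5])[1])"
```

```text
t: 35.08
ee_pos: [406.3, 121.0, 37.5]
orientation: [0.721, 3.057, 0.0]
ft_force: [-0.6, -0.8, 0.2]
width: 33.8
grasp_force: 0.0
t: 35.5
ee_pos: [406.4, 121.0, 37.6]
orientation: [0.72, 3.057, 0.001]
ft_force: [-0.1, 0.1, 6.6]
width: 13.7
grasp_force: 30.0
t: 35.83
ee_pos: [406.4, 121.0, 37.6]
orientation: [0.72, 3.057, 0.001]
ft_force: [-1.0, 0.2, 7.8]
width: 13.6
grasp_force: 30.0
[[-0.895, 0.447, 0.001], [0.447, 0.895, 0.0], [-0.001, 0.001, -1.0]]
```

```bash

python3 jog.py '[{"dz":-10}, {"dz":-25}, {"dz":-30}, {"dz":-30}, {"dz":-25}]'
python3 jog.py '[{"dx":-9, "dy":-15, "dz":-10}, {"dx":-18.5, "dy":-29}, {"dx":-18.5, "dy":-29}, {"dx":-18.5, "dy":-29}, {"dx":-18.5, "dy":-29}]'
python3 jog.py '[{"dx":-18.5, "dy":-29}, {"dx":-18.5, "dy":-29}, {"dx":-18.5, "dy":-29}, {"dx":-18.5, "dy":-29}, {"dx":-18.5, "dy":-29}]'
python3 jog.py '[{"dx":-18.5, "dy":-29}, {"dx":-18.5, "dy":-29}, {"dx":-18.5, "dy":-29}, {"dx":-18.5, "dy":-29}, {"dx":-9, "dy":-16}]'
python3 jog.py '[{}, {}, {}]'
python3 - <<'E'
from h import *
import pickle
print(to([456.1,-359.4,120]),ctrl.get_obs()['qpos'].round(2))
pickle.dump(shot('wrist','l2.png'),open('l2.pkl','wb'))
E
```

```text
t: 36.25
ee_pos: [405.9, 120.8, 159.3]
orientation: [0.72, 3.057, 0.001]
ft_force: [0.1, 0.2, -0.7]
width: 13.8
grasp_force: 30.0
t: 36.67
ee_pos: [421.5, -34.8, 167.9]
orientation: [0.719, 3.057, 0.0]
ft_force: [0.5, 0.3, -0.5]
width: 13.6
grasp_force: 30.0
t: 37.08
ee_pos: [439.3, -206.1, 167.7]
orientation: [0.721, 3.058, 0.0]
ft_force: [0.1, -0.4, -1.6]
width: 13.8
grasp_force: 30.0
t: 37.5
ee_pos: [455.4, -363.1, 167.9]
orientation: [0.723, 3.056, -0.002]
ft_force: [-0.3, 0.1, -0.9]
width: 13.5
grasp_force: 30.0
t: 37.75
ee_pos: [454.5, -358.5, 167.1]
orientation: [-0.72, -3.057, -0.001]
ft_force: [0.7, 0.5, -0.9]
width: 13.9
grasp_force: 30.0
(array([-1.9, -0.1, 47.1]), [[-0.895, 0.447, -0.001], [0.447, 0.895, 0.001], [0.001, 0.001, -1.0]]) [-0.69  0.45  1.78  0.    0.91 -1.8 ]
```

```bash

python3 jog.py '[{"dx":-1.5, "dz":20}, {"dz":15}, {"dz":10}, {}, {}]'
python3 jog.py '[{}, {}]'
python3 -c "
from h import *
print(to([456.1,-359.4,114]))"
```

```text
t: 38.22
ee_pos: [456.3, -359.4, 121.9]
orientation: [-0.719, -3.057, -0.001]
ft_force: [0.2, 0.6, -0.1]
width: 13.8
grasp_force: 30.0
t: 38.38
ee_pos: [457.0, -360.4, 123.0]
orientation: [0.72, 3.057, -0.001]
ft_force: [-0.5, 1.1, -0.2]
width: 14.1
grasp_force: 30.0
(array([1.3, 0.5, 9. ]), [[-0.895, 0.446, 0.001], [0.446, 0.895, -0.001], [-0.001, -0.0, -1.0]])
```

```bash

python3 jog.py '[{"dx":0.5, "dy":0.3, "dz":5}, {"dz":3}, {}, {}]'
python3 jog.py '[{"dz":2}, {}, {}]'
python3 jog.py '[{"dz":2}, {}, {}]'
python3 jog.py '[{"dz":2}, {}, {}]'
```

```text
t: 38.72
ee_pos: [456.0, -359.7, 113.8]
orientation: [-0.72, -3.057, -0.0]
ft_force: [-0.2, 0.2, -0.7]
width: 13.8
grasp_force: 30.0
t: 38.97
ee_pos: [456.3, -359.9, 112.1]
orientation: [0.72, 3.058, -0.0]
ft_force: [0.5, 0.1, -0.0]
width: 14.0
grasp_force: 30.0
t: 39.22
ee_pos: [456.6, -360.3, 111.4]
orientation: [0.72, 3.057, -0.001]
ft_force: [-1.1, 0.3, 10.9]
width: 13.6
grasp_force: 30.0
t: 39.47
ee_pos: [457.0, -361.1, 110.4]
orientation: [0.72, 3.055, -0.003]
ft_force: [-4.6, -1.3, 18.7]
width: 13.7
grasp_force: 30.2
```

```bash

python3 jog.py '[{"dz":-1, "drz":-0.04}, {"drz":-0.04}, {"drz":-0.04}, {}]'
python3 jog.py '[{"drz":-0.05}, {"drz":-0.05}, {}, {}]'
python3 jog.py '[{"drz":-0.05}, {"drz":-0.05}, {}, {}]'
```

```text
t: 39.8
ee_pos: [457.3, -360.9, 111.0]
orientation: [0.533, 3.093, -0.002]
ft_force: [-2.0, 1.1, 13.6]
width: 13.7
grasp_force: 30.1
t: 40.13
ee_pos: [457.3, -360.6, 110.9]
orientation: [0.38, 3.116, -0.002]
ft_force: [-1.1, 2.2, 13.5]
width: 13.5
grasp_force: 30.0
t: 40.47
ee_pos: [456.1, -359.7, 109.1]
orientation: [-0.225, -3.133, -0.0]
ft_force: [-0.1, 1.3, 0.2]
width: 13.7
grasp_force: 29.9
```

```bash

python3 jog.py '[{"dz":1, "drz":-0.04}, {"dz":1, "drz":-0.02}, {}, {}]'
python3 jog.py '[{"dz":1}, {}, {}]'
```

```text
t: 40.8
ee_pos: [456.0, -359.7, 106.8]
orientation: [-0.132, -3.138, -0.0]
ft_force: [-0.1, 0.4, -0.6]
width: 14.0
grasp_force: 29.9
t: 41.05
ee_pos: [456.2, -359.8, 106.3]
orientation: [-0.131, -3.139, -0.0]
ft_force: [-2.1, 0.9, 5.5]
width: 13.3
grasp_force: 30.0
```

```bash

python3 jog.py '[{}, {}, {}]'
python3 jog.py '[{"dz":0.2, "drz":0.08}, {"dz":0.2, "drz":0.08}, {"dz":0.2, "drz":0.08}, {"dz":0.2, "drz":0.08}, {"dz":0.2, "drz":0.08}]'
python3 jog.py '[{"dz":0.2, "drz":0.08}, {"dz":0.2, "drz":0.08}, {"dz":0.2, "drz":0.08}, {"dz":0.2, "drz":0.08}, {}]'
python3 -c "
from h import *
o=ctrl.get_obs();print(o['moment'],to([456,-360,105])[1])"
```

```text
t: 41.3
ee_pos: [456.2, -359.8, 106.3]
orientation: [-0.131, -3.139, -0.0]
ft_force: [-1.9, 1.1, 6.1]
width: 13.9
grasp_force: 30.0
t: 41.72
ee_pos: [456.8, -360.2, 105.2]
orientation: [0.757, 3.047, -0.001]
ft_force: [2.0, -0.4, 1.6]
width: 13.9
grasp_force: 30.0
t: 42.13
ee_pos: [456.3, -359.9, 104.1]
orientation: [1.232, 2.89, -0.0]
ft_force: [-1.0, -0.5, 1.1]
width: 13.7
grasp_force: 30.0
[-0.16397233  0.26699567 -0.07039324] [[-0.693, 0.721, 0.0], [0.721, 0.693, -0.0], [-0.0, -0.0, -1.0]]
```

```bash

python3 jog.py '[{"dz":0.1, "drz":0.08}, {"dz":0.1, "drz":0.08}, {"dz":0.1, "drz":0.08}, {"dz":0.1, "drz":0.08}, {"drz":0.08}]'
python3 -c "
from h import *
print(ctrl.get_obs()['moment'])"
python3 jog.py '[{"drz":0.08}, {"drz":0.08}, {}, {}]'
python3 -c "
from h import *
o=ctrl.get_obs();print(o['moment'],o['qpos'].round(3),to([456,-360,105])[1])"
```

```text
t: 42.55
ee_pos: [456.3, -359.9, 103.7]
orientation: [1.779, 2.589, -0.0]
ft_force: [-1.3, -0.6, -0.5]
width: 13.9
grasp_force: 30.0
[-0.32863989  0.06096853  0.08617861]
t: 42.88
ee_pos: [456.1, -359.8, 103.5]
orientation: [-1.974, -2.444, 0.0]
ft_force: [0.3, -1.0, -2.3]
width: 14.0
grasp_force: 30.0
[-0.39578887  0.04662636 -0.13259907] [-0.688  0.546  1.809 -0.     0.786 -0.9  ] [[-0.21, 0.978, -0.0], [0.978, 0.21, 0.0], [0.0, -0.0, -1.0]]
```

```bash

for i in 1; do python3 jog.py '[{"drz":0.06}, {}, {}]'; done
python3 -c "
from h import *
o=ctrl.get_obs();print(o['moment'],o['qpos'].round(3))"
python3 jog.py '[{"drz":0.06}, {}, {}]'
python3 -c "
from h import *
o=ctrl.get_obs();print(o['moment'],o['qpos'].round(3))"
python3 jog.py '[{"drz":0.06}, {}, {}]'
python3 -c "
from h import *
o=ctrl.get_obs();print(o['moment'],o['qpos'].round(3))"
```

```text
t: 43.13
ee_pos: [455.9, -359.7, 103.4]
orientation: [-2.047, -2.383, 0.0]
ft_force: [-0.7, -0.7, -3.8]
width: 13.8
grasp_force: 30.0
[-0.46839255  0.11974597 -0.12197539] [-0.688  0.546  1.809 -0.     0.787 -0.84 ]
t: 43.38
ee_pos: [455.8, -359.5, 103.4]
orientation: [-2.118, -2.319, -0.0]
ft_force: [-1.0, 0.1, -5.5]
width: 13.9
grasp_force: 30.0
[-0.41387772  0.17608921 -0.16804923] [-0.688  0.546  1.81   0.     0.787 -0.779]
t: 43.63
ee_pos: [455.8, -359.5, 103.4]
orientation: [-2.186, -2.255, 0.0]
ft_force: [-0.6, 0.0, -7.6]
width: 13.5
grasp_force: 30.0
[-0.3419519   0.11005232 -0.12263377] [-0.688  0.546  1.81   0.     0.787 -0.719]
```

```bash
cat > pt.py <<'E'
from h import *
d=shot('wrist');o=ctrl.get_obs();C=np.array([456.,-359.6])
g=d['img'].min(2)
for k in range(50,140,4):
    w=[]
    for r in(28,31,34,37):
        a=np.radians(k);u,v=proj(d,[C[0]+r*np.cos(a),C[1]+r*np.sin(a),82.8]);w.append(int(g[int(round(v)),int(round(u))]) if 0<=v<420 else -1)
    print(k,w,end=' ')
print();print('foot')
for k in range(80,110,2):
    a=np.radians(k);w=[]
    for r in (41,43,45):
        u,v=proj(d,[C[0]+r*np.cos(a),C[1]+r*np.sin(a),15]);w.append(int(g[int(round(v)),int(round(u))]))
    print(k,w,end=' ')
import sys
cv2.imwrite('pics/lid_tight%s.png'%sys.argv[1],cv2.cvtColor(d['img'],cv2.COLOR_RGB2BGR))
E
python3 pt.py 1
```

```text
50 [26, 23, 27, 25] 54 [27, 26, 26, 26] 58 [27, 26, 27, 24] 62 [24, 27, 25, 26] 66 [24, 28, 23, 25] 70 [28, 28, 25, 26] 74 [26, 25, 27, 28] 78 [27, 28, 26, 28] 82 [27, 27, 28, 28] 86 [26, 27, 29, 27] 90 [111, 113, 115, 29] 94 [120, 122, 122, 29] 98 [26, 26, 28, 29] 102 [26, 28, 26, 30] 106 [28, 28, 27, 27] 110 [27, 26, 26, 29] 114 [26, 26, 25, 25] 118 [26, 24, 28, 29] 122 [27, 26, 28, 23] 126 [26, 26, 28, 25] 130 [25, 25, 28, 28] 134 [27, 24, 23, 27] 138 [26, 23, 24, 24] 
foot
80 [85, 54, 57] 82 [87, 58, 56] 84 [89, 58, 56] 86 [87, 56, 57] 88 [87, 57, 55] 90 [86, 59, 55] 92 [89, 55, 55] 94 [89, 115, 103] 96 [84, 127, 114] 98 [88, 67, 54] 100 [89, 55, 58] 102 [89, 65, 55] 104 [89, 59, 54] 106 [90, 55, 56] 108 [89, 54, 55]
```

```bash

python3 jog.py '[{"dz":1}, {"dz":0.5}, {}, {}]'
python3 jog.py '[{}, {}, {}, {}]' 40
python3 jog.py '[{"dz":-15}, {"dz":-25}, {"dx":-15, "dz":-30}, {"dx":-15}, {}]'
python3 jog.py '[{}, {}]'
python3 pt.py 2
python3 - <<'E'
from h import *
d=shot('wrist')
hsv=cv2.cvtColor(d['img'],cv2.COLOR_RGB2HSV);u,v=map(int,proj(d,[456,-359.5,80]));print(u,v,ctrl.get_obs()['ee_pos'])
A=cv2.cvtColor(d['img'],cv2.COLOR_RGB2BGR)[max(0,v-80):v+80,u-80:u+80];cv2.imwrite('pics/g.png',cv2.resize(A,(600,int(600*A.shape[0]/160)),interpolation=cv2.INTER_CUBIC))
E
```

```text
t: 44.02
ee_pos: [455.8, -359.5, 103.3]
orientation: [-2.188, -2.253, 0.0]
ft_force: [-4.3, 3.5, 5.7]
width: 13.7
grasp_force: 30.0
t: 44.35
ee_pos: [456.6, -360.1, 102.6]
orientation: [2.189, 2.252, 0.0]
ft_force: [-0.4, -0.2, 0.5]
width: 36.8
grasp_force: 0.0
t: 44.77
ee_pos: [458.6, -393.0, 174.5]
orientation: [2.186, 2.247, -0.0]
ft_force: [-0.8, 0.9, 0.3]
width: 39.7
grasp_force: 0.0
t: 44.93
ee_pos: [456.3, -389.0, 171.1]
orientation: [-2.189, -2.25, -0.0]
ft_force: [0.8, 0.3, -0.2]
width: 39.7
grasp_force: 0.0
50 [30, 30, 33, 30] 54 [37, 31, 29, 32] 58 [31, 31, 29, 33] 62 [30, 31, 32, 34] 66 [30, 30, 32, 32] 70 [31, 33, 33, 33] 74 [30, 32, 28, 31] 78 [33, 31, 33, 31] 82 [32, 32, 31, 33] 86 [33, 32, 32, 32] 90 [105, 106, 107, 39] 94 [117, 118, 119, 32] 98 [32, 31, 32, 30] 102 [32, 31, 31, 33] 106 [32, 32, 33, 33] 110 [32, 32, 31, 31] 114 [28, 31, 30, 32] 118 [31, 28, 32, 30] 122 [31, 33, 31, 33] 126 [31, 29, 31, 32] 130 [31, 31, 28, 31] 134 [30, 31, 30, 30] 138 [30, 29, 31, 31] 
foot
80 [152, 59, 54] 82 [139, 54, 55] 84 [154, 51, 54] 86 [156, 58, 56] 88 [160, 83, 55] 90 [142, 79, 54] 92 [104, 78, 59] 94 [143, 103, 86] 96 [158, 114, 106] 98 [157, 50, 57] 100 [156, 51, 54] 102 [159, 54, 57] 104 [149, 91, 55] 106 [121, 63, 55] 108 [113, 55, 53] 282 183 [ 456.36004446 -388.75918269  171.05104863]
```

View pics/g.png

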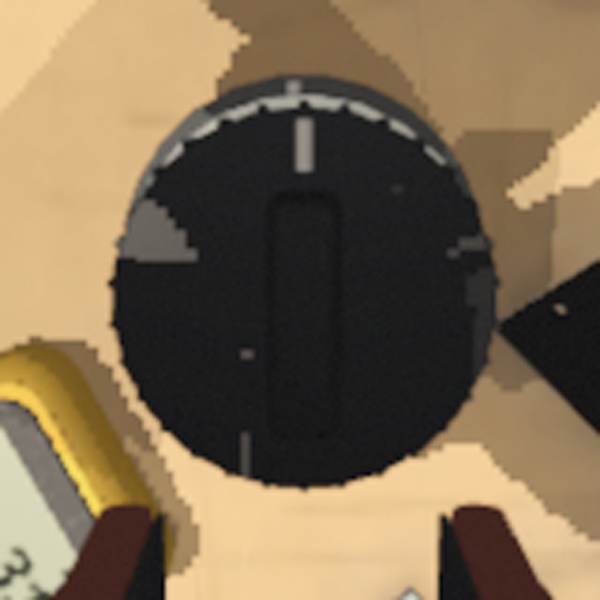

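```bash

python3 jog.py '[{"dz":-30, "drz":-0.053}, {"dx":30, "dy":3, "dz":-30}, {"dx":36, "dy":3}, {"dx":36, "dy":3}, {"dx":36, "dy":3}]' 44
python3 jog.py '[{"dx":36, "dy":3}, {"dx":36, "dy":3}, {"dx":36, "dy":3}, {"dx":36, "dy":3}, {"dx":36, "dy":3}]' >/dev/null
python3 jog.py '[{"dx":36, "dy":3}, {"dx":36, "dy":3}, {"dx":36, "dy":3}, {"dx":36, "dy":3}, {"dx":36, "dy":3}]'
python3 jog.py '[{"dx":36, "dy":3}, {"dx":36, "dy":3}, {"dx":36, "dy":10}, {"dx":36, "dy":20}, {"dx":36, "dy":30}]' >/dev/null
python3 jog.py '[{"dx":26, "dy":30}, {"dy":30}, {}, {}, {}]'
python3 -c "
from h import *
print(to([579.5,357,71.5]))"
```

```text
t: 45.45
ee_pos: [457.3, -250.1, 231.5]
orientation: [-2.13, -2.309, -0.0]
ft_force: [-0.4, 0.5, 0.2]
width: 44.1
grasp_force: 0.0
t: 46.28
ee_pos: [457.4, 111.3, 231.1]
orientation: [-2.129, -2.31, 0.002]
ft_force: [0.4, 0.9, 0.3]
width: 44.0
grasp_force: 0.0
t: 47.12
ee_pos: [563.0, 320.0, 230.5]
orientation: [-2.129, -2.309, 0.004]
ft_force: [-0.2, -0.4, -0.6]
width: 44.3
grasp_force: 0.0
(array([ 35.7,  19.8, 158.9]), [[-0.081, 0.997, -0.003], [0.997, 0.081, -0.001], [-0.001, -0.003, -1.0]])
```

```bash

python3 - <<'E'
from h import *
d=shot('wrist');c,r=dark(d,[579,358,66],40,45);print('bar',c,r,onz(d,*c,60).round(1))
E
python3 jog.py '[{"dx":18, "dy":10, "dz":20}, {"dx":18, "dy":10, "dz":30}, {"dz":30}, {"dz":30}, {"dz":15}]' >/dev/null
python3 jog.py '[{}, {}]'
python3 -c "
from h import *
print(to([579.5,357,71.5])[0])"
```

```text
bar [301.76793249 170.01265823] ((301.5, 164.5), (45.0, 15.0), 90.0) [580.2 351.6  60. ]
t: 47.75
ee_pos: [580.9, 357.6, 106.9]
orientation: [-2.13, -2.309, 0.002]
ft_force: [0.1, 0.8, 0.2]
width: 43.6
grasp_force: 0.0
[-0.5 -1.4 35.4]
```

```bash

python3 jog.py '[{"dy":-1, "dz":15}, {"dz":12}, {"dz":8}, {}, {}]'
python3 jog.py '[{}, {}, {}, {}, {}]' 4 >/dev/null
python3 jog.py '[{}, {}, {"dy":-6}, {"dy":-10}]'
python3 jog.py '[{"dy":-12}, {"dy":-12}, {"dy":-12}, {"dy":-12}, {"dy":-10}]'
python3 jog.py '[{"dy":-8}, {"dy":-6}, {}, {}]'
python3 jog.py '[{"dy":-5}, {}, {}]'
```

```text
t: 48.17
ee_pos: [580.6, 358.0, 72.0]
orientation: [-2.13, -2.309, 0.0]
ft_force: [0.3, 1.2, 0.4]
width: 44.2
grasp_force: 0.0
t: 48.92
ee_pos: [565.6, 356.8, 71.9]
orientation: [2.129, 2.308, 0.003]
ft_force: [2.0, -0.6, 1.9]
width: 11.6
grasp_force: 30.0
t: 49.33
ee_pos: [505.8, 351.7, 71.9]
orientation: [2.129, 2.309, 0.0]
ft_force: [1.9, -2.3, 0.5]
width: 11.9
grasp_force: 30.0
t: 49.67
ee_pos: [491.9, 350.5, 71.9]
orientation: [-2.129, -2.31, 0.002]
ft_force: [-0.9, -3.6, 5.5]
width: 11.6
grasp_force: 30.0
t: 49.92
ee_pos: [487.3, 350.2, 71.9]
orientation: [-2.13, -2.309, 0.002]
ft_force: [-0.6, -5.0, 5.8]
width: 11.6
grasp_force: 30.0
```

```bash

python3 jog.py '[{"dy":-4}, {}, {}]'
python3 jog.py '[{"dy":-3}, {}, {}]'
python3 jog.py '[{"dy":-3}, {}, {}]'
```

```text
t: 50.17
ee_pos: [483.5, 349.8, 71.8]
orientation: [-2.13, -2.31, 0.002]
ft_force: [-1.1, -5.1, 5.4]
width: 11.5
grasp_force: 30.0
t: 50.42
ee_pos: [480.7, 349.6, 71.9]
orientation: [2.13, 2.309, -0.001]
ft_force: [0.3, -5.8, 5.5]
width: 11.9
grasp_force: 30.0
t: 50.67
ee_pos: [479.7, 349.5, 71.9]
orientation: [2.128, 2.308, 0.004]
ft_force: [8.0, -6.0, 0.4]
width: 12.0
grasp_force: 30.0
```

```bash

python3 jog.py '[{"dy":-3}, {}, {}]'
python3 jog.py '[{"dy":3.5}, {}, {}]'
python3 jog.py '[{}, {}, {}, {}]' 36
python3 jog.py '[{"dz":-15}, {"dz":-25}, {"dx":-10, "dz":-30}, {"dx":-10, "dz":-30}, {"dz":-30}]'
python3 jog.py '[{}, {}, {}]'
python3 - <<'E'
from h import *
d=shot('wrist');c,r=dark(d,[480,349,66],40,45);print('bar',c,r,onz(d,*c,60).round(1))
t=shot('top','end.png')
o=ctrl.get_obs();print(o['ee_pos'],o['width'])
g=d['img'].min(2)
E
```

```text
t: 50.92
ee_pos: [479.5, 349.6, 72.0]
orientation: [2.126, 2.307, 0.011]
ft_force: [19.2, -7.5, -7.8]
width: 12.1
grasp_force: 30.0
t: 51.17
ee_pos: [479.7, 349.5, 71.9]
orientation: [2.129, 2.309, 0.003]
ft_force: [6.4, -6.4, 1.5]
width: 11.8
grasp_force: 30.0
t: 51.5
ee_pos: [477.9, 350.0, 71.5]
orientation: [-2.129, -2.309, 0.001]
ft_force: [0.1, 0.5, -0.6]
width: 33.8
grasp_force: 0.0
t: 51.92
ee_pos: [479.2, 328.6, 202.6]
orientation: [-2.13, -2.309, 0.003]
ft_force: [1.3, 0.5, -0.3]
width: 36.1
grasp_force: 0.0
t: 52.17
ee_pos: [479.4, 329.8, 201.2]
orientation: [-2.129, -2.31, 0.001]
ft_force: [-0.3, 0.5, -0.2]
width: 35.6
grasp_force: 0.0
bar [284.28272981 187.90529248] ((284.0, 185.5), (47.0, 16.0), 90.0) [480.3 346.9  60. ]
[479.0100244  329.49890072 200.16850734] 35.506911857654536
```

```bash

python3 - <<'E'
from h import *
t=shot('top');c,r=dark(t,[456,-359.5,83],22,75);print(r,onz(t,*c,83).round(1))
print(close_job())
E
```

```text
((426.30828857421875, 207.47149658203125), (32.82359313964844, 37.93428421020508), 30.256441116333008) [ 460.5 -352.1   83. ]
the job is handed in; nothing more can be done
None
```

I finished every step and handed the job in at about 52 s. The three fuses present are in the jar, the lid is screwed down with its pointer about 3° past a tight mark, and the guard is slid shut to its stop. I didn't re-measure the bystanders at the end, and the hand-in returned no verdict.

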